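# Clear the tilt stage and hold a slide flush on its window

## Task

Somebody left the blue-capped amber bottle standing on the front deck of the tilted reading stage: set it down gently and upright in the steel tray, without tipping it. Then take the slide holder with the orange grip, tilt it to match the stage's sloping window, and press it flat onto the window, centred on the blue outline and square with it, so that both ends touch and the sprung window is pushed in about half way; do it gently and leave the other things alone. Finish while still gripping the holder and holding it pressed flush there: do not let go.

Things in the scene. Friction and masses are not known exactly. Their poses are not given: they have to be found in the camera images.
- bottle_center (a point): centre (half-way up) of the amber bottle with the BLUE cap: 40 mm across, 100 mm tall, about 130 g, z axis up its length. It stands on the stage's front deck (deck top 12 mm above the work surface), its axis about 95 mm towards the robot from the stage's origin. The straight body, good to grip, runs from the foot to about 60 mm up.
- bottle: the same bottle; origin at the centre of its underside
- tray_in (a point): centre of the inner floor of the fixed open steel tray, outside 130 (x) x 160 (y) x 14 mm, walls 4 mm, floor 4 mm above the work surface; axes: z up, x and y along its sides. It stands on the left or on the right, the slide rack on the other side.
- holder_center (a point): middle of the slide holder with the ORANGE grip (70 g, 56 mm tall), 28 mm above its flat underside, z normal to it. White frame with glass slide, 78 (x) x 40 (y) x 5 mm; a grip block 34 (x) x 10 (y) mm rises from its middle to 56 mm: pinch it along y, fingertips above the frame. Usable either way round. It lies flat on a blue rack whose top is 16 mm above the work surface.
- holder: the same holder; origin at the centre of its underside. Gripped with 30 N or more it scarcely turns between the fingers, so the hand itself must be tilted
- spare_center (a point): centre, 28 mm above the underside, of a second holder of the same shape with a GREY grip, on the same rack about 100 mm beside it; leave it alone
- stage: fixed grey stage base on the work surface, 230 (x) x 140 (y) x 12 mm, from 140 mm before the origin to 90 mm beyond it along its x; origin at its underside. +x points away from the robot, up the slope. The front deck is the flat part nearest the robot.
- window (a point): centre of the face of the sprung window: aluminium pad 108 (x) x 84 (y) mm with a blue outline 80 x 42 mm round this point. z is the outward normal, leaning towards the robot; x points up the slope. The slope differs each time, 14 to 27 degrees from level, and does not yield. The point moves with the pad; the holder's centre is 28 mm from it along z when flush
- pad (a joint): how far the window pad is pushed in along its normal, m: 0 out, 0.010 fully in. Spring: about 2.4 N to begin, then 0.6 N per mm (about 5 N at half way)
- white_bottle: loose amber bottle with a WHITE cap, 48 mm across, 120 mm tall, near the back; origin at its underside; leave it alone
- jar: loose clear jar with white lid, 60 mm across, 75 mm tall, near the back; origin at its underside; leave it alone
- beaker: loose open glass cup, 68 mm across, 85 mm tall, near the back; origin at its underside; leave it alone
- carton: loose white carton 80 x 100 x 70 mm, back left; origin at its underside; leave it alone
- timer: loose flat white timer 50 x 70 x 20 mm, back right; origin at its underside; leave it alone

How it is judged:
By the outcome, as a careful person would: the job done as asked, in the order asked, and still so for the second after the job is handed in, while the arm keeps its last pose, push and grip.
It also fails if it takes over 59 s, if anything falls off the work surface, if the arm or the gripper's body presses on something with over 40 N, if the wrist force passes 120 N, or if a joint passes its speed limit or range.

## Robot

A 7-joint arm with a two-finger parallel gripper is mounted at the origin on the work surface. World frame = base frame: x ahead of the robot, y to its left, z up, the work surface at z = 0. Lengths are in m, angles in rad, forces in N, time in s.
With the tool pointing down it reaches from about 0.375 to 0.925 m from the base axis. Payload 3.1 kg.
Tool frame: the origin (TCP) lies midway between the tips of the shut fingers; the grasp point (between the pads) lies 19 mm behind it; z points along the fingers, y is the direction in which the jaws open and shut (so a half turn about z gives the same grasp; the last joint's range is limited). The gripper opens to 85 mm and grips with 20 to 120 N. Pads are 22 mm wide; open, the fingers measure 114 mm over their backs; the gripper's body (76 mm by 85 mm) begins 54 mm behind the grasp point. The pads swing forward as they close: fully open they stand 13 mm farther back than shut.
Start: joints at [-1.398, 0.383, 0.044, 1.598, -0.018, 1.161, -0.05], TCP at [0.174, 0.626, 0.193] pointing down, gripper open.
Joint ranges: [-2.61, 2.61], [-0.41, 2.15], [-1.48, 1.57], [0, 2.5], [-1.57, 4.71], [0.05, 1.97], [-2.85, 2.85]. Speed limits (rad/s): [2.79, 2.79, 3.14, 3.14, 3.14, 3.14, 3.14].

## Interface

Orientations are given as a unit quaternion [x, y, z, w].
In Python, from bench import get_state, read_camera, calibration, finish_job gives the robot as it stands.
- The arm moves only by the tool send_rows, never from a script. Its argument "increments" is a list that holds one entry, the list of rows, each a list of 7 numbers: the shift along the tool's x, y, z each as a share of 0.15 m, from -1 to 1, then the turn, a rotation vector about the tool's x, y, z each as a share of 45 degrees, from -1 to 1, then the gripper's target within -1 to 1 (shut at 1, half-way at 0, fully open at -1). In form: [[[x, y, z, ax, ay, az, grip], ...]]. A call has 1 to 12 rows; each row is the pose to reach, as a shift and turn from the pose commanded when the call began, along the tool's axes at that moment; what a row does not reach only later rows make up. A row lasts 1/10 s, in which the tool goes at most 50 mm and 8.59 degrees, less where a joint would pass 70% of its speed; a pose out of reach is approached as far as the arm can. A call with a number of a shift or a turn outside -1 to 1 is refused whole. A call with a gripper value outside its range is refused whole. The fingers move at their own pace and stop on an object; "force" is the grip in N (left out, the last holds). Time passes only in rows, so rows that repeat a pose let the fingers close. It gives the time, the measured TCP pose, the force and the opening at its end, in the units of the state.
- get_state(): the state, without advancing time (a new reading comes with each control period).
- read_camera(name): name is "scene" or "top" or "wrist"; returns the picture (420x560x3 uint8, red, green, blue); there is no depth.
- calibration(name): a dict with "mtx" (3x3 intrinsics, pixels), "eye" and "attitude" of the camera in the world. Camera axes: x right, y up, looking along -z (the intrinsics and any distortion apply to the point x, -y, -z); pixel columns grow to the right and rows downward; lengths in m; the calibration is good to about 2 mm. A picture is of the moment at which its call begins: read the wrist's pose just before it. calibration takes no time and is no camera call; for the wrist camera it gives the pose at the moment of the call.
- finish_job(): hands the job in, once; it reports no verdict.
The state is a dict: "time": time; "joint_pos": joint angles; "qd": joint speeds; "effort": joint torques, N m; "tcp_pos": TCP position; "tool_rot": TCP orientation; "wrist_force": force on the tool from outside, world axes, zero at the start; "moment": the same for the moment, N m; "width": opening from 0.0 (shut) to 1.0 (fully open).
Only numpy, scipy, OpenCV 4.12 (cv2) and the standard library are available. Lean on these libraries where they do the work, as an engineer would, in place of code of your own. Each camera call takes 0.05 s, during which the arm holds its last target.

## Working session

There is one attempt and no reset: what is moved stays moved. The work goes in short steps, Python scripts to look and compute and a tool call to move; the robot and the scene stay as the last step left them, time stands still between calls to the robot, and variables do not carry over. Pictures are saved under pics/ and viewed, and the job is handed in when it is done.

Besides the shell and the picture viewer there is one more tool, called after "Emit:" as name([rows], argument=value, ...), one row to a line, values as JSON. send_rows: Moves the arm, as the interface text tells. Shift numbers are shares of 0.15 m and turn numbers shares of 45 degrees, none past 1 either way. Its arguments: {"type":"object","properties":{"increments":{"type":"array","items":{"type":"array","items":{"type":"array","items":{"type":"number"}}}},"force":{"type":"number"}},"required":["increments"]}

```bash
mkdir -p pics; ls; python3 - <<'E'
from bench import *
import cv2,json
print(get_state())
for n in("scene","top","wrist"):
    c=calibration(n); print(n,c)
    im=read_camera(n); cv2.imwrite(f"pics/{n}0.png",im[:,:,::-1])
E
```

```text
pics
{'time': 0.0, 'joint_pos': array([-1.39780488,  0.38383213,  0.04382761,  1.59960938, -0.01788235,
        1.16120358, -0.04992809]), 'qd': array([-0.00039588,  0.00185865,  0.00197198,  0.00035499,  0.00075498,
        0.00068943,  0.00143798]), 'effort': array([ 9.28120539e-05, -4.33471298e+01,  1.02456741e+00, -2.49507540e+01,
        1.07004380e-02,  1.16127208e-02,  1.31915066e-06]), 'tcp_pos': array([0.17360095, 0.62528649, 0.19197267]), 'tool_rot': array([ 1.34950582e-01,  9.90851438e-01, -1.32620678e-03, -1.01609315e-04]), 'wrist_force': array([-0.78675576, -0.09968137,  0.32585389]), 'moment': array([-0.02345958, -0.0677862 ,  0.01897405]), 'width': 0.9976636734087863}
scene {'mtx': array([[447.34021101,   0.        , 274.66104814],
       [  0.        , 447.34021101, 199.29327801],
       [  0.        ,   0.        ,   1.        ]]), 'eye': array([ 1.27111184, -0.07877213,  0.82259051]), 'attitude': array([0.26854648, 0.23853955, 0.61063628, 0.70576554])}
top {'mtx': array([[536.34434864,   0.        , 284.71698504],
       [  0.        , 536.34434864, 215.32198442],
       [  0.        ,   0.        ,   1.        ]]), 'eye': array([0.44889424, 0.00949029, 1.53232632]), 'attitude': array([-0.04601312,  0.04384847,  0.71046192, -0.70085945])}
wrist {'mtx': array([[337.34350066,   0.        , 285.77648989],
       [  0.        , 337.34350066, 204.88542177],
       [  0.        ,   0.        ,   1.        ]]), 'eye': array([0.0948451 , 0.64765604, 0.37190397]), 'attitude': array([-0.12665924, -0.0939953 ,  0.59831912,  0.78558039])}
```

View pics/scene0.png

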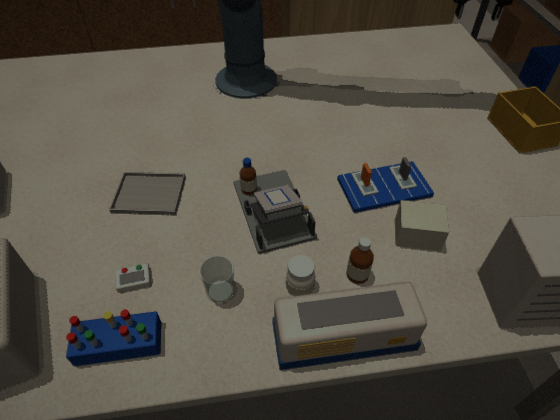

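View pics/top0.png

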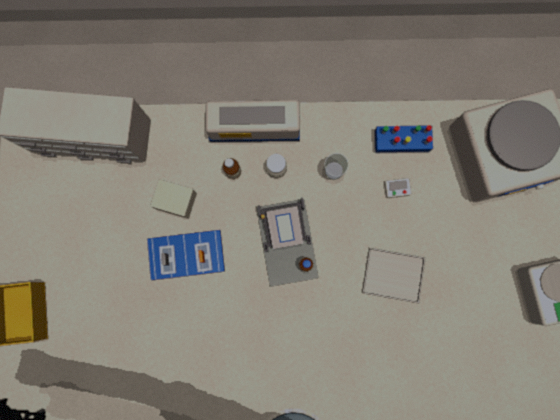

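View pics/wrist0.png

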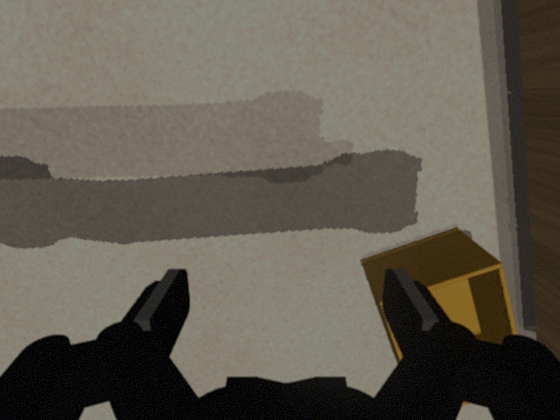

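The scene view shows the bottle at (248,178), the stage at (275,210), the orange holder at (366,180) and the tray at (148,193). The top view shows them at (306,264), (285,235), (203,257) and (393,275). I'll enlarge the top view and measure there.

```bash
cat > h.py <<'E'
import numpy as np, cv2
from scipy.spatial.transform import Rotation as R
def cam(c):
    return c["mtx"],np.array(c["eye"]),R.from_quat(c["attitude"]).as_matrix()
def ray(c,u,v):
    K,e,A=cam(c); d=np.linalg.inv(K)@[u,v,1]; d=A@np.array([d[0],-d[1],-d[2]]); return e,d/np.linalg.norm(d)
def onz(c,u,v,z):
    e,d=ray(c,u,v); return e+d*(z-e[2])/d[2]
def proj(c,P):
    K,e,A=cam(c); p=A.T@(np.array(P)-e); q=K@np.array([p[0],-p[1],-p[2]]); return q[:2]/q[2]
def tri(obs):
    M=np.zeros((3,3));b=np.zeros(3)
    for c,u,v in obs:
        e,d=ray(c,u,v);P=np.eye(3)-np.outer(d,d);M+=P;b+=P@e
    return np.linalg.solve(M,b)
E
python3 - <<'E'
from h import *
from bench import calibration
t=cv2.imread("pics/top0.png"); s=cv2.imread("pics/scene0.png")
cv2.imwrite("pics/topz.png",cv2.resize(t[190:310,140:440],None,fx=2.66,fy=2.66,interpolation=cv2.INTER_CUBIC))
cv2.imwrite("pics/scz.png",cv2.resize(s[140:260,220:440],None,fx=3.6,fy=3.6,interpolation=cv2.INTER_CUBIC))
c=calibration("top")
for n,u,v,z in [("bcap",306,264,.11),("tray",393,275,.01),("hold",203,257,.04),("spare",168,260,.04),("win",285,229,.06)]: print(n,onz(c,u,v,z).round(4))
E
```

```text
bcap [ 0.5003 -0.0419  0.11  ]
tray [ 0.4697 -0.2901  0.01  ]
hold [0.5261 0.2414 0.04  ]
spare [0.5191 0.3387 0.04  ]
win [0.5991 0.0125 0.06  ]
```

View pics/topz.png

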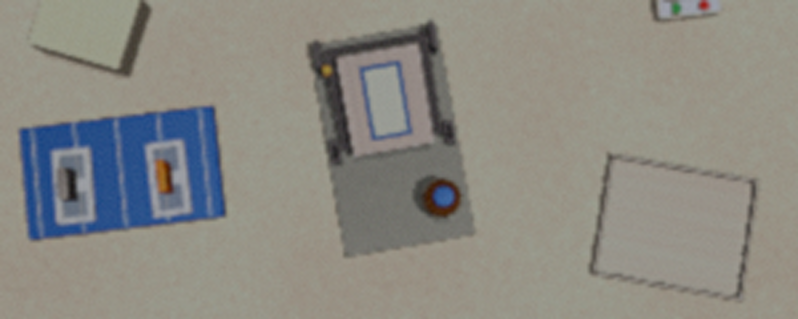

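View pics/scz.png

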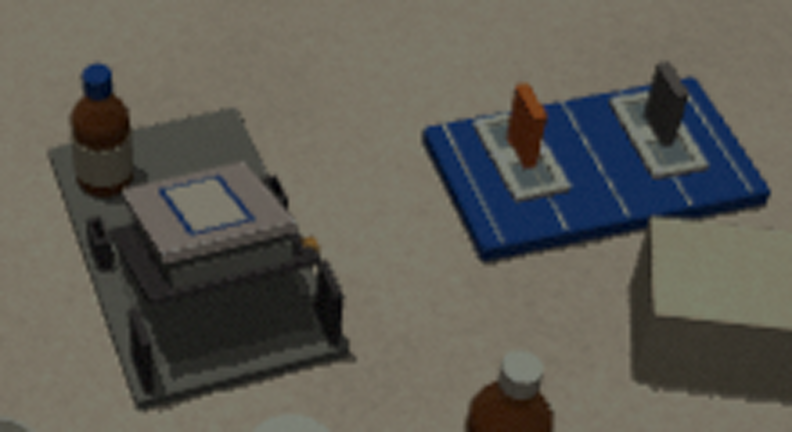

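```bash
cat >> h.py <<'E'
def down(yaw,tilt=0.0,lean_yaw=None):
    """tool rot: tool x points horizontally along yaw+pi (towards robot), z down; tilt>0 leans z forward along yaw"""
    f=np.array([np.cos(yaw),np.sin(yaw),0]); u=np.array([0,0,1.])
    z=-u*np.cos(tilt)+f*np.sin(tilt); x=-f*np.cos(tilt)-u*np.sin(tilt); y=np.cross(z,x)
    return np.column_stack([x,y,z])
def plan(p,M,st=None):
    from bench import get_state
    st=st or get_state(); T=R.from_quat(st["tool_rot"]).as_matrix()
    d=T.T@(np.array(p)-st["tcp_pos"])/.15; r=R.from_matrix(T.T@M).as_rotvec()/np.radians(45)
    k=max(np.abs(d).max(),np.abs(r).max()); print("shift",d.round(3),"turn",r.round(3),"rows>=",round(max(np.linalg.norm(d)*3,np.linalg.norm(r)*45/8.59),1))
    return d,r
E
python3 - <<'E'
from h import *
plan([.42,.2,.36],down(.1))
E
```

```text
shift [-2.341 -2.296 -1.113] turn [-0.003 -0.    -0.472] rows>= 10.4
```

Emit:
send_rows([
  [[-0.2,-0.2,-0.1,0,0,0,-1],[-0.4,-0.4,-0.2,0,0,0,-1],[-0.6,-0.6,-0.3,0,0,0,-1],[-0.8,-0.8,-0.4,0,0,0,-1]],
])

```text
time: 0.55
tcp_pos: [0.258, 0.4768, 0.2534]
tool_rot: [0.135, 0.991, -0.0, -0.0]
wrist_force: [0.4, 0.9, -0.1]
width: 0.999
```

Emit:
send_rows([
  [[-0.2,-0.2,-0.1,0,0,0,-1],[-0.4,-0.4,-0.2,0,0,0,-1],[-0.6,-0.6,-0.3,0,0,0,-1],[-0.8,-0.8,-0.4,0,0,0,-1]],
])

```text
time: 0.95
tcp_pos: [0.3414, 0.3289, 0.3137]
tool_rot: [0.135, 0.991, -0.0, -0.0]
wrist_force: [0.1, -0.2, 0.5]
width: 1.0
```

```bash
python3 - <<'E'
from h import *
plan([.42,.2,.36],down(.1))
E
```

```text
shift [-0.735 -0.688 -0.309] turn [-0.    -0.    -0.472] rows>= 3.2
```

Emit:
send_rows([
  [[-0.25,-0.23,-0.1,0,0,-0.16,-1],[-0.5,-0.46,-0.2,0,0,-0.32,-1],[-0.74,-0.69,-0.3,0,0,-0.47,-1],[-0.74,-0.69,-0.3,0,0,-0.47,-1],[-0.74,-0.69,-0.3,0,0,-0.47,-1]],
])

```text
time: 1.45
tcp_pos: [0.4214, 0.1995, 0.359]
tool_rot: [-0.046, 0.999, 0.001, 0.0]
wrist_force: [0.6, -0.2, -0.8]
width: 1.002
```

```bash
python3 - <<'E'
from h import *
from bench import *
import pickle
c=calibration("wrist");im=read_camera("wrist")
cv2.imwrite("pics/w1.png",im[:,:,::-1]); pickle.dump(c,open("pics/w1.pkl","wb"))
print(get_state()["tcp_pos"],get_state()["joint_pos"],c["eye"])
E
```

```text
[0.41993887 0.20155185 0.35820448] [-0.97945194 -0.10677138  0.41146859  1.80454089  0.04180137  1.43511729
  1.09152305] [0.33984554 0.19213474 0.53877248]
```

View pics/w1.png

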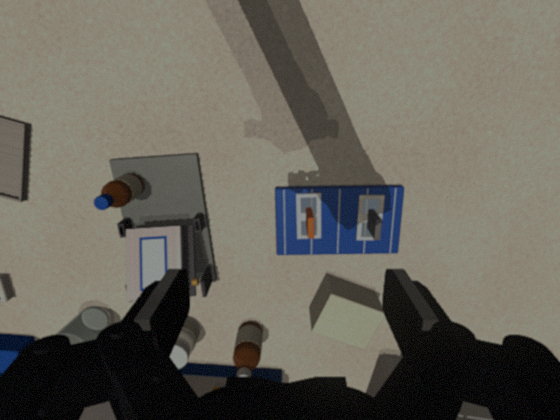

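The wrist view has the orange grip at (310,222), bottle cap at (103,201) and window outline at (152,262). Next I move closer, over the stage.

Emit:
send_rows([
  [[0,-0.3,0.1,0,0,0,-1],[0,-0.6,0.2,0,0,0,-1],[0,-0.9,0.3,0,0,0,-1]],
])

```text
time: 1.8
tcp_pos: [0.4323, 0.0686, 0.3119]
tool_rot: [-0.052, 0.999, -0.0, -0.001]
wrist_force: [1.5, -0.1, 0.6]
width: 1.0
```

Emit:
send_rows([
  [[-0.1,-0.2,0.1,0,0,0,-1],[-0.2,-0.43,0.2,0,0,0,-1],[-0.2,-0.43,0.2,0,0,0,-1],[-0.2,-0.43,0.2,0,0,0,-1]],
])

```text
time: 2.2
tcp_pos: [0.4687, 0.0076, 0.2822]
tool_rot: [-0.05, 0.999, -0.0, -0.001]
wrist_force: [-0.6, 0.4, -0.5]
width: 1.0
```

```bash
python3 - <<'E'
from h import *
from bench import *
import pickle
c=calibration("wrist");im=read_camera("wrist")
cv2.imwrite("pics/w2.png",im[:,:,::-1]); pickle.dump(c,open("pics/w2.pkl","wb"))
print(get_state()["tcp_pos"],get_state()["joint_pos"],c["eye"])
E
```

```text
[0.46893056 0.00856447 0.28268753] [-0.81783573 -0.08481136  0.68406949  1.92703759  0.05562543  1.28255268
  1.5213189 ] [3.87808334e-01 8.64405593e-05 4.62206103e-01]
```

View pics/w2.png

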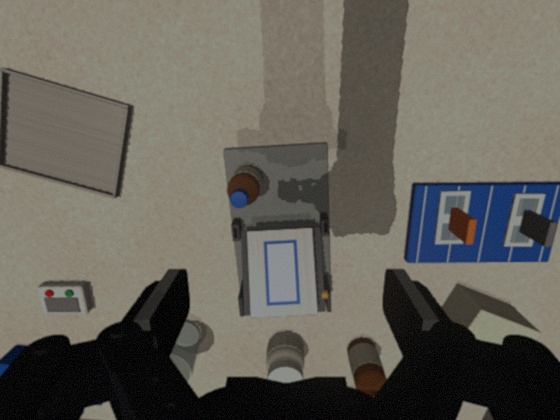

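```bash
cat > m.py <<'E'
from h import *
def outline(im,c,roi):
    """im BGR; blue outline quad -> subpixel fit lines; returns outer corners"""
    x0,y0,x1,y1=roi; h=cv2.cvtColor(im,cv2.COLOR_BGR2HSV)
    m=np.zeros(im.shape[:2],np.uint8); m[y0:y1,x0:x1]=cv2.inRange(h,(95,80,40),(130,255,255))[y0:y1,x0:x1]
    n,l,s,_=cv2.connectedComponentsWithStats(m); k=1+np.argmax(s[1:,4]); m=(l==k).astype(np.uint8)
    cs,hi=cv2.findContours(m,cv2.RETR_CCOMP,cv2.CHAIN_APPROX_NONE)
    out=[]
    for q in sorted(cs,key=cv2.contourArea)[::-1][:2]:
        a=cv2.approxPolyDP(q,0.05*cv2.arcLength(q,True),True).reshape(-1,2)
        p=q.reshape(-1,2).astype(float)
        if len(a)!=4: print("quad?",len(a)); continue
        L=[]
        for i in range(4):
            A,B=a[i].astype(float),a[(i+1)%4].astype(float);t=(B-A)/np.linalg.norm(B-A)
            s_=(p-A)@t;d=(p-A)@[-t[1],t[0]];g=(s_>.12*np.linalg.norm(B-A))&(s_<.88*np.linalg.norm(B-A))&(abs(d)<3)
            vx,vy,px,py=cv2.fitLine(p[g].astype(np.float32),cv2.DIST_HUBER,0,.01,.01).ravel();L.append((vx,vy,px,py))
        C=[]
        for i in range(4):
            a1,b1=L[i-1],L[i];M=np.array([[a1[0],-b1[0]],[a1[1],-b1[1]]]);s1=np.linalg.solve(M,[b1[2]-a1[2],b1[3]-a1[3]])
            C.append([a1[2]+s1[0]*a1[0],a1[3]+s1[0]*a1[1]])
        out.append(np.array(C))
    return out,m
E
python3 - <<'E'
from m import *
import pickle
c=pickle.load(open("pics/w2.pkl","rb")); im=cv2.imread("pics/w2.png")
q,m=outline(im,c,(250,225,320,320))
for a in q: print(a.round(2).tolist())
C=(q[0]+q[1])/2 if len(q)==2 else q[0]
K,e,A=cam(c)
# order: to match model X up slope (image down is +X world), Y left
P0=[onz(c,u,v,.07) for u,v in C]; P0=np.array(P0); print(P0.round(4))
cen=P0.mean(0)
def pnp(C,w,h):
  obj=[]
  for p in P0: obj.append([np.sign(p[0]-cen[0])*w/2,np.sign(p[1]-cen[1])*h/2,0])
  obj=np.array(obj,float)
  n,rv,tv,er=cv2.solvePnPGeneric(obj,np.array(C,float).reshape(-1,1,2),K,None,flags=cv2.SOLVEPNP_IPPE)
  F=np.diag([1,-1,-1.])
  for r,t,e_ in zip(rv,tv,er):
    M=A@F@cv2.Rodrigues(r)[0]; p=e+A@F@t.ravel()
    print("pos",p.round(4),"x",M[:,0].round(3),"n",M[:,2].round(3),"slope",np.degrees(np.arccos(abs(M[2,2]))).round(2),"err",e_)
pnp(q[0],.080,.042)
pnp(C,.080,.042)
z=cv2.resize(im[130:330,210:350],None,fx=3,fy=3,interpolation=cv2.INTER_CUBIC);cv2.imwrite("pics/w2z.png",z)
z=cv2.resize(im[60:200,0:140],None,fx=4,fy=4,interpolation=cv2.INTER_CUBIC);cv2.imwrite("pics/w2t.png",z)
E
```

```text
[[295.3599853515625, 239.91000366210938], [264.4100036621094, 241.92999267578125], [266.80999755859375, 304.4700012207031], [298.70001220703125, 302.6300048828125]]
[[265.6000061035156, 243.47999572753906], [293.7200012207031, 241.44000244140625], [297.3999938964844, 302.0], [268.5899963378906, 302.0]]
[[0.5637 0.0108 0.07  ]
 [0.5639 0.009  0.07  ]
 [0.6536 0.0216 0.07  ]
 [0.6519 0.0235 0.07  ]]
pos [nan nan nan] x [nan nan nan] n [nan nan nan] slope nan err [nan]
pos [nan nan nan] x [nan nan nan] n [nan nan nan] slope nan err [nan]
pos [nan nan nan] x [nan nan nan] n [nan nan nan] slope nan err [nan]
pos [nan nan nan] x [nan nan nan] n [nan nan nan] slope nan err [nan]
```

View pics/w2z.png

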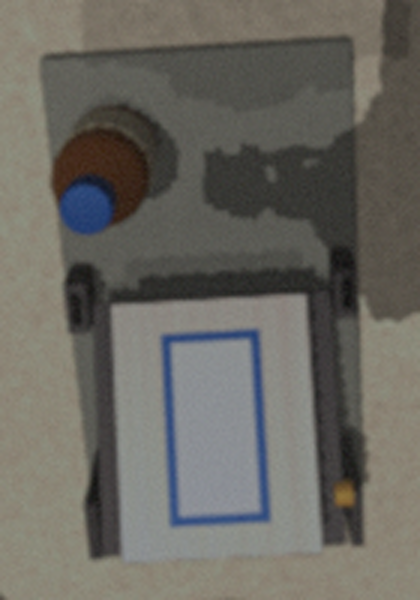

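View pics/w2t.png

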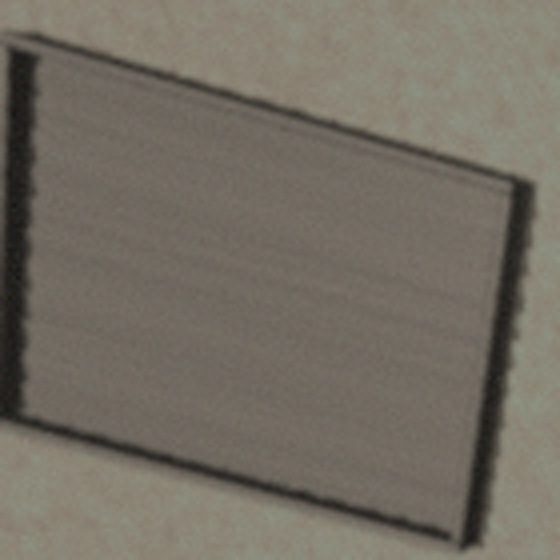

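```bash
cat >> m.py <<'E'
def pnp(c,q,w=.080,h=.042,zg=.06):
    K,e,A=cam(c); P0=np.array([onz(c,u,v,zg) for u,v in q]); cen=P0.mean(0)
    # sort so model corners correspond: assumes slope x roughly along world +x
    s=np.argsort(P0[:,0]); lo=sorted(s[:2],key=lambda i:P0[i,1]); hi=sorted(s[2:],key=lambda i:P0[i,1])
    idx=[lo[0],hi[0],hi[1],lo[1]]
    obj=np.array([[-w/2,-h/2,0],[w/2,-h/2,0],[w/2,h/2,0],[-w/2,h/2,0]])
    img=np.array(q)[idx]; cc=img.mean(0); img=img+0.5*np.sign(img-cc)
    n,rv,tv,er=cv2.solvePnPGeneric(obj,img.reshape(-1,1,2),K,None,flags=cv2.SOLVEPNP_IPPE)
    F=np.diag([1,-1,-1.]);res=[]
    for r,t,e_ in zip(rv,tv,er):
        M=A@F@cv2.Rodrigues(r)[0]; p=e+A@F@t.ravel();res.append((p,M,img))
        print("pos",p.round(4),"x",M[:,0].round(3),"n",M[:,2].round(3),"slope",np.degrees(np.arccos(abs(M[2,2]))).round(2),"err",e_)
    return res
E
python3 - <<'E'
from m import *
import pickle
from bench import calibration
c=pickle.load(open("pics/w2.pkl","rb")); im=cv2.imread("pics/w2.png")
q,m=outline(im,c,(250,225,320,320)); pnp(c,q[0])
for n,u,v,z in [("cap",239.3,198.3,.112),("deckL",224.5,149,.012),("deckR",327,143,.012)]+[("tray",a/4,60+b/4,.014) for a,b in ((8,36),(532,182),(474,545),(0,418))]+[("grip",462,226,.05)]:
    print(n,onz(c,u,v,z).round(4))
t=calibration("top");s=calibration("scene")
print("top cap",onz(t,140+442/2.66,190+196/2.66,.112).round(4), "tri", tri([(t,140+442/2.66,190+196/2.66),(c,239.3,198.3)]).round(4))
# outline corners triangulated top/scene
a=[(361,66),(403,61),(412,131),(371,139)]; b=[(162,189),(210,176),(251,216),(186,233)]
for (u,v) in a: print("toptray/win",onz(t,140+u/2.66,190+v/2.66,.06).round(4))
for u,v in [(609,154),(756,180),(741,298),(591,272)]: print("traytop",onz(t,140+u/2.66,190+v/2.66,.014).round(4))
E
```

```text
pos [0.6012 0.0154 0.0782] x [0.831 0.134 0.54 ] n [-0.511 -0.198  0.836] slope 33.26 err [0.14434029]
pos [0.6016 0.0158 0.0785] x [0.892 0.138 0.43 ] n [-0.447  0.129  0.885] slope 27.73 err [0.23817114]
cap [ 0.4983 -0.0397  0.112 ]
deckL [ 0.4634 -0.0747  0.012 ]
deckR [0.4418 0.06   0.012 ]
tray [ 0.3921 -0.3526  0.014 ]
tray [ 0.4194 -0.193   0.014 ]
tray [ 0.5432 -0.2176  0.014 ]
tray [ 0.5143 -0.3741  0.014 ]
grip [0.5263 0.2458 0.05  ]
top cap [ 0.5011 -0.0422  0.112 ] tri [ 0.5017 -0.0419  0.1006]
toptray/win [0.6389 0.0376 0.06  ]
toptray/win [ 0.6436 -0.0061  0.06  ]
toptray/win [ 0.5704 -0.0144  0.06  ]
toptray/win [0.5627 0.0282 0.06  ]
traytop [ 0.5468 -0.2243  0.014 ]
traytop [ 0.5171 -0.3792  0.014 ]
traytop [ 0.3937 -0.3578  0.014 ]
traytop [ 0.4228 -0.2012  0.014 ]
```

```bash
python3 - <<'E'
from h import *
M=down(.155,np.radians(45)); G=np.array([.4995,-.041,.055]); z=M[:,2]
T=G+.019*z; print(T,T-.09*z)
plan(T-.09*z,M)
E
```

```text
[ 0.51277396 -0.0389259   0.04156497] [ 0.44989729 -0.04875059  0.10520458]
shift [ 0.163 -0.367  1.183] turn [-0.026 -1.002 -0.064] rows>= 5.3
```

Emit:
send_rows([
  [[0.1,-0.1,0.1,0,-0.17,-0.01,-1],[0.2,-0.2,0.2,0,-0.34,-0.02,-1],[0.3,-0.3,0.3,0,-0.51,-0.03,-1],[0.3,-0.37,0.4,-0.02,-0.68,-0.04,-1],[0.3,-0.37,0.5,-0.02,-0.85,-0.05,-1],[0.3,-0.37,0.5,-0.03,-1,-0.06,-1],[0.3,-0.37,0.5,-0.03,-1,-0.06,-1],[0.3,-0.37,0.5,-0.03,-1,-0.06,-1]],
])

```text
time: 3.05
tcp_pos: [0.4281, -0.0346, 0.215]
tool_rot: [-0.084, 0.953, 0.054, 0.285]
wrist_force: [0.0, -0.2, -0.1]
width: 1.002
```

```bash
python3 - <<'E'
from h import *
from bench import *
M=down(.155,np.radians(45)); G=np.array([.4995,-.041,.055]); z=M[:,2]
T=G+.019*z
plan(T-.09*z,M);plan(T,M); print(get_state()["joint_pos"])
im=read_camera("wrist")
cv2.imwrite("pics/w3.png",im[:,:,::-1])
E
```

```text
shift [ 0.297 -0.161  0.672] turn [ 0.086 -0.255 -0.007] rows>= 2.3
shift [ 0.178 -0.201  1.259] turn [ 0.086 -0.255 -0.007] rows>= 3.9
[ 0.41738362 -0.41141305 -0.17240681  2.46327372 -0.60320801  0.64233391
  2.39738965]
```

View pics/w3.png

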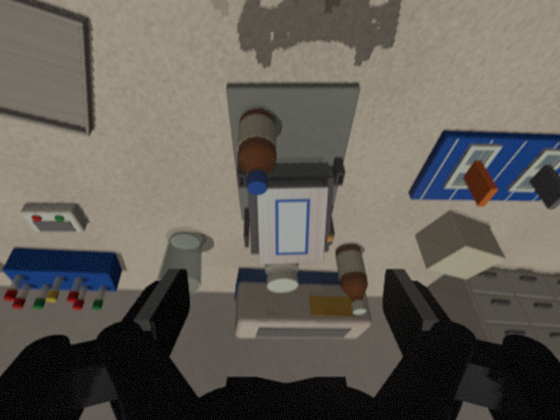

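```bash
python3 - <<'E'
from h import *
from bench import *
print(get_state()["joint_pos"])
M=down(.155,np.radians(35)); G=np.array([.4995,-.041,.060]); z=M[:,2]
T=G+.019*z;print(T)
plan(T+[0,0,.12],M)
E
```

```text
[ 0.43866053 -0.41124679 -0.17910256  2.4655959  -0.60772478  0.64224716
  2.40342656]
[ 0.5102673  -0.03931757  0.04443611]
shift [-0.281 -0.112  0.572] turn [ 0.076 -0.035 -0.012] rows>= 1.9
```

Emit:
send_rows([
  [[-0.14,-0.05,0.28,0.04,-0.02,0,-1],[-0.28,-0.11,0.57,0.08,-0.03,0,-1],[-0.28,-0.11,0.57,0.08,-0.03,0,-1],[-0.28,-0.11,0.57,0.08,-0.03,0,-1]],
])

```text
time: 3.5
tcp_pos: [0.512, -0.0318, 0.165]
tool_rot: [-0.075, 0.952, 0.027, 0.296]
wrist_force: [-0.2, 1.4, 0.4]
width: 0.999
```

```bash
python3 - <<'E'
from h import *
from bench import *
print(get_state()["joint_pos"])
M=down(.155,np.radians(35)); G=np.array([.4995,-.041,.060]); z=M[:,2]
T=G+.019*z;print(T)
plan(T+[0,0,.12],M)
E
```

```text
[ 0.37946156 -0.14367985 -0.27898461  2.40569784 -0.591443    0.33795679
  2.32728215]
[ 0.5102673  -0.03931757  0.04443611]
shift [ 0.018 -0.048 -0.008] turn [ 0.01  -0.009 -0.001] rows>= 0.2
```

Emit:
send_rows([
  [[0.13,-0.05,0.16,0,0,0,-1],[0.25,-0.05,0.32,0,0,0,-1],[0.25,-0.05,0.32,0,0,0,-1],[0.25,-0.05,0.32,0,0,0,-1]],
])

```text
time: 3.9
tcp_pos: [0.5093, -0.0415, 0.1067]
tool_rot: [-0.073, 0.951, 0.025, 0.299]
wrist_force: [-0.1, 0.6, 0.7]
width: 0.999
```

```bash
python3 - <<'E'
from h import *
from bench import *
import pickle
print(get_state()["joint_pos"])
M=down(.155,np.radians(35)); G=np.array([.4995,-.041,.060]); z=M[:,2]
T=G+.019*z;print(T)
plan(T,M)
c=calibration("wrist");im=read_camera("wrist")
cv2.imwrite("pics/w4.png",im[:,:,::-1]);pickle.dump(c,open("pics/w4.pkl","wb"))
print(proj(c,[.4995,-.041,.112]),proj(c,[.4995,-.041,.012]))
E
```

```text
[ 0.28335056 -0.01967452 -0.17216432  2.46395418 -0.98564121  0.18936185
  2.76416598]
[ 0.5102673  -0.03931757  0.04443611]
shift [0.23  0.012 0.345] turn [ 0.005 -0.003 -0.003] rows>= 1.2
[288.29481269 241.21801895] [287.17379985 123.06727577]
```

View pics/w4.png

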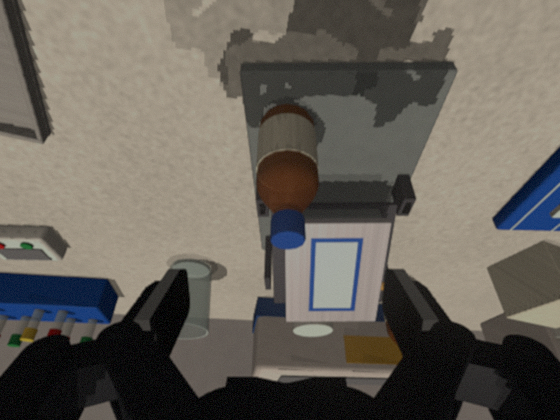

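```bash
python3 - <<'E'
from h import *
plan([.4995,-.041,.165],down(.155,0))
E
```

```text
shift [-0.161  0.018 -0.353] turn [ 0.004  0.777 -0.001] rows>= 4.1
```

Emit:
send_rows([
  [[-0.1,0,-0.2,0,0.1,0,-1],[-0.16,0.02,-0.35,0,0.28,0,-1],[-0.16,0.02,-0.35,0,0.46,0,-1],[-0.16,0.02,-0.35,0,0.64,0,-1],[-0.16,0.02,-0.35,0,0.78,0,-1],[-0.16,0.02,-0.35,0,0.78,0,-1],[-0.16,0.02,-0.35,0,0.78,0,-1]],
])

```text
time: 4.65
tcp_pos: [0.5055, -0.04, 0.1658]
tool_rot: [-0.078, 0.997, 0.001, 0.001]
wrist_force: [-0.2, 0.2, -0.6]
width: 0.998
```

```bash
python3 - <<'E'
from h import *
from bench import *
import pickle
print(get_state()["joint_pos"])
plan([.4995,-.041,.044],down(.155,0))
c=calibration("wrist");im=read_camera("wrist")
cv2.imwrite("pics/w5.png",im[:,:,::-1]);pickle.dump(c,open("pics/w5.pkl","wb"))
print(proj(c,[.4995,-.041,.112]),proj(c,[.4995,-.041,.012]))
E
```

```text
[ 0.27076589  0.15843119 -0.29368784  1.95302487  0.05015836  1.03631266
  1.68198828]
shift [ 0.042 -0.002  0.812] turn [0.003 0.002 0.001] rows>= 2.4
[284.89485423 203.75121131] [284.97995907 173.13091501]
```

View pics/w5.png

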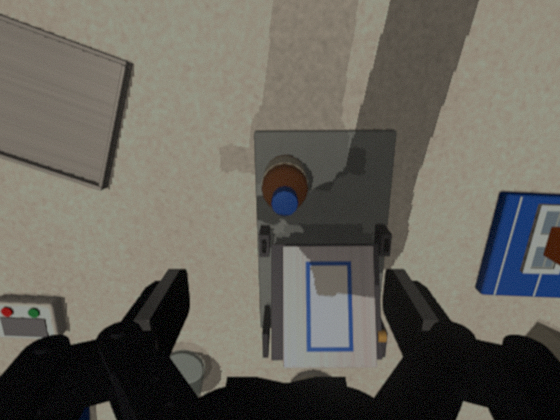

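Emit:
send_rows([
  [[0.04,0,0.1,0,0,0,-1],[0.04,0,0.4,0,0,0,-1],[0.04,0,0.65,0,0,0,-1],[0.04,0,0.8,0,0,0,-1],[0.04,0,0.8,0,0,0,-1],[0.04,0,0.8,0,0,0,-1]],
])

```text
time: 5.3
tcp_pos: [0.4926, -0.0431, 0.0443]
tool_rot: [-0.076, 0.997, 0.001, -0.002]
wrist_force: [0.4, 0.1, 0.2]
width: 0.996
```

```bash
python3 - <<'E'
from h import *
from bench import *
import pickle
print(get_state()["joint_pos"],get_state()["wrist_force"])
plan([.4995,-.041,.044],down(.155,0))
im=read_camera("wrist")
cv2.imwrite("pics/w6.png",im[:,:,::-1])
E
```

```text
[ 0.25234105  0.30992688 -0.27591369  2.06872492  0.11517771  0.78047344
  1.62980992] [0.36647455 0.08941628 0.18588531]
shift [-0.047  0.007  0.002] turn [ 0.003 -0.004 -0.003] rows>= 0.1
```

View pics/w6.png

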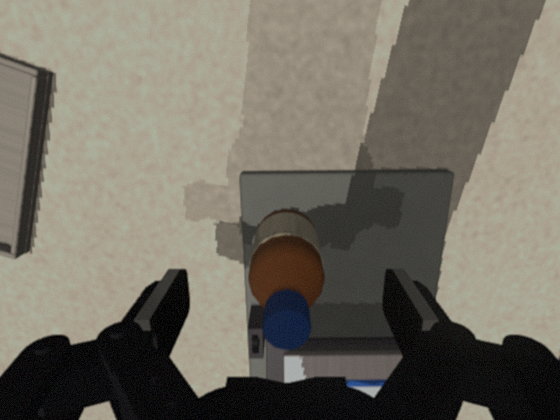

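```bash
python3 - <<'E'
from h import *
from bench import *
c=calibration("wrist"); print(get_state()["tcp_pos"])
im=cv2.imread("pics/w6.png");h=cv2.cvtColor(im,cv2.COLOR_BGR2HSV)
m=cv2.inRange(h,(100,120,30),(130,255,255));m[:280]=0;m[352:]=0;m[:,330:]=0;m[:,:250]=0
ys,xs=np.nonzero(m);print("cap",xs.mean(),ys.mean(),xs.min(),xs.max(),ys.min(),ys.max())
for x in(.49,.4995,.505):print(x,proj(c,[x,-.041,.112]),proj(c,[x,-.041,.098]))
print("tcp",proj(c,get_state()["tcp_pos"]))
E
```

```text
[ 0.49392715 -0.04307296  0.04507794]
cap 286.4567736185383 320.06595365418895 263 310 291 348
0.49 [291.46593244 305.10009916] [290.89054558 285.7848796 ]
0.4995 [287.70157153 325.31532855] [287.47641937 304.56044676]
0.505 [285.59574199 336.62397515] [285.5605785 315.096378 ]
tcp [284.85246329 242.21014084]
```

Emit:
send_rows([
  [[-0.02,0.01,0,0,0,0,-1],[-0.04,0.01,0,0,0,0,-1],[-0.04,0.01,0,0,0,0,-1],[-0.04,0.01,0,0,0,0,-1]],
])

```text
time: 5.75
tcp_pos: [0.4992, -0.0402, 0.0435]
tool_rot: [-0.076, 0.997, 0.002, -0.002]
wrist_force: [-0.4, 0.1, -0.4]
width: 1.0
```

Emit:
send_rows([
  [[0,0,0,0,0,0,-0.5],[0,0,0,0,0,0,-0.2],[0,0,0,0,0,0,0],[0,0,0,0,0,0,0.1],[0,0,0,0,0,0,0.2],[0,0,0,0,0,0,0.3],[0,0,0,0,0,0,0.4],[0,0,0,0,0,0,0.4],[0,0,0,0,0,0,0.4]],
], force=30)

```text
time: 6.65
tcp_pos: [0.4991, -0.0408, 0.0433]
tool_rot: [-0.076, 0.997, 0.002, -0.002]
wrist_force: [0.3, -1.8, 3.3]
width: 0.311
```

```bash
python3 - <<'E'
from h import *
from bench import *
s=get_state();print(s["joint_pos"],s["wrist_force"],s["tcp_pos"],s["width"])
im=read_camera("wrist")
cv2.imwrite("pics/w7.png",im[:,:,::-1])
E
```

```text
[ 0.24658601  0.32220702 -0.27583655  2.05431462  0.11851058  0.78391803
  1.62301063] [ 0.26765356 -1.75407828  3.29172655] [ 0.49908693 -0.04079033  0.04334921] 0.31104047909149685
```

View pics/w7.png

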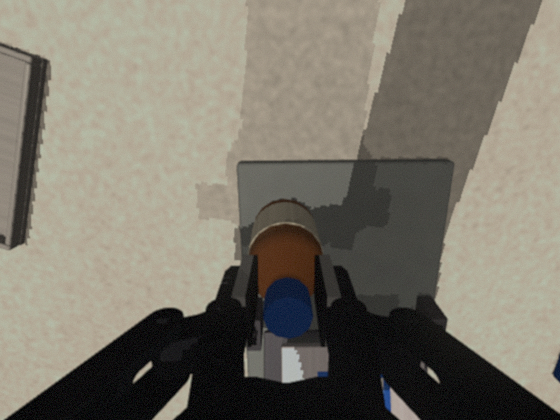

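Emit:
send_rows([
  [[0,0,0,0,0,0,0.5],[0,0,0,0,0,0,0.6],[0,0,0,0,0,0,0.7]],
], force=30)

```text
time: 7.0
tcp_pos: [0.4991, -0.0406, 0.0433]
tool_rot: [-0.076, 0.997, 0.002, -0.002]
wrist_force: [0.6, -2.4, 5.2]
width: 0.308
```

```bash
python3 - <<'E'
from h import *
from bench import *
s=get_state();print(s["moment"],s["wrist_force"])
im=read_camera("wrist")[:,:,::-1]
sc=read_camera("scene")[:,:,::-1]
z=cv2.resize(im[180:400,180:400],None,fx=2.7,fy=2.7,interpolation=cv2.INTER_CUBIC);z=np.clip(z.astype(float)*1.8,0,255)
cv2.imwrite("pics/w8.png",z)
z=cv2.resize(sc[110:260,180:360],None,fx=4,fy=4,interpolation=cv2.INTER_CUBIC);z=np.clip(z.astype(float)*1.5,0,255)
cv2.imwrite("pics/s8.png",z)
E
```

```text
[-0.58648971 -0.05057584 -0.01863657] [ 0.56615129 -2.36124454  5.21491268][ WARN:0@2.426] global loadsave.cpp:1063 imwrite_ Unsupported depth image for selected encoder is fallbacked to CV_8U.
```

View pics/w8.png

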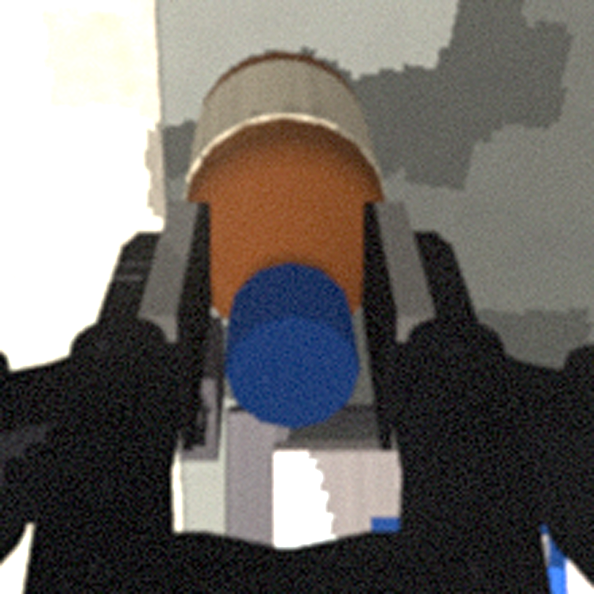

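View pics/s8.png

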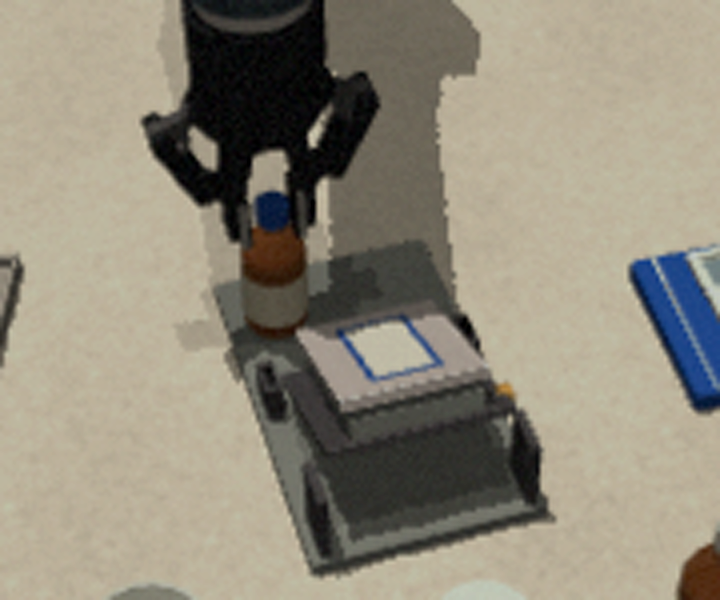

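```bash
python3 - <<'E'
from h import *
from bench import *
c=calibration("wrist");s=get_state();T=R.from_quat(s["tool_rot"]).as_matrix();p=s["tcp_pos"]
for d in(0,.01,.02,.03,.04,.05):
  print(d,[ (proj(c,p-T[:,2]*d+T[:,1]*y+T[:,0]*x)).round(0).tolist() for x in(.011,-.011) for y in(.013,.02)])
sc=calibration("scene")
for z in(.05,.06,.07,.08,.09,.112,.012): print(z,((proj(sc,[.4995,-.041,z])-[180,110])*4).round(0), ((proj(sc,p+T[:,1]*.02+[0,0,z-p[2]])-[180,110])*4).round(0))
E
```

```text
0 [[308.0, 225.0], [320.0, 225.0], [307.0, 259.0], [319.0, 259.0]]
0.01 [[309.0, 231.0], [322.0, 231.0], [308.0, 268.0], [320.0, 268.0]]
0.02 [[310.0, 239.0], [324.0, 239.0], [309.0, 277.0], [322.0, 277.0]]
0.03 [[311.0, 247.0], [326.0, 247.0], [310.0, 287.0], [324.0, 287.0]]
0.04 [[313.0, 257.0], [328.0, 257.0], [312.0, 298.0], [326.0, 298.0]]
0.05 [[315.0, 267.0], [331.0, 267.0], [313.0, 311.0], [329.0, 311.0]]
0.05 [273. 271.] [305. 263.]
0.06 [272. 259.] [305. 252.]
0.07 [271. 248.] [304. 240.]
0.08 [271. 236.] [303. 228.]
0.09 [270. 223.] [303. 216.]
0.112 [268. 196.] [301. 188.]
0.012 [276. 314.] [308. 306.]
```

The views show that the fingertips stop about 37 mm short of the reported TCP. They are pinching the bottle's shoulder, tips at wrist pixel row 256 against a predicted 225, and the scene view puts them at z≈0.075-0.08. I'll open, go lower and regrip on the straight body.

Emit:
send_rows([
  [[0,0,0,0,0,0,0.2],[0,0,0,0,0,0,0],[0,0,0,0,0,0,-0.3],[0,0,0,0,0,0,-0.5],[0,0,0,0,0,0,-0.5]],
], force=30)

```text
time: 7.6
tcp_pos: [0.4981, -0.0399, 0.0426]
tool_rot: [-0.076, 0.997, 0.002, -0.003]
wrist_force: [-0.3, -0.3, -0.2]
width: 0.752
```

```bash
python3 - <<'E'
from h import *
from bench import *
im=read_camera("wrist")[:,:,::-1]
cv2.imwrite("pics/w9.png",im)
s=get_state();print(s["wrist_force"],s["tcp_pos"],s["width"])
c=calibration("wrist")
print(proj(c,[.4995,-.041,.112]))
E
```

```text
[-0.16458238 -0.88715912 -0.37724582] [ 0.49826626 -0.04001368  0.04271752] 0.749848040723483
[281.99351159 318.52691166]
```

View pics/w9.png

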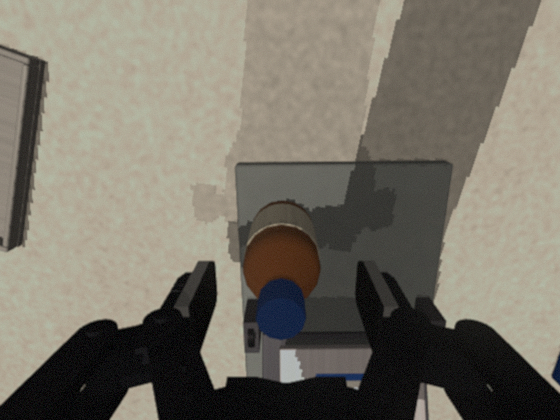

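Emit:
send_rows([
  [[-0.01,-0.01,0.06,0,0,0,-0.5],[-0.01,-0.01,0.12,0,0,0,-0.5],[-0.01,-0.01,0.18,0,0,0,-0.5],[-0.01,-0.01,0.22,0,0,0,-0.5],[-0.01,-0.01,0.22,0,0,0,-0.5],[-0.01,-0.01,0.22,0,0,0,-0.5]],
])

```text
time: 8.25
tcp_pos: [0.4999, -0.0413, 0.0096]
tool_rot: [-0.076, 0.997, 0.002, -0.003]
wrist_force: [0.9, -0.3, -0.1]
width: 0.75
```

```bash
python3 - <<'E'
from h import *
from bench import *
sc=read_camera("scene")[:,:,::-1]
s=get_state();print(s["wrist_force"],s["tcp_pos"],s["width"])
z=cv2.resize(sc[110:260,180:360],None,fx=4,fy=4,interpolation=cv2.INTER_CUBIC);z=np.clip(z.astype(float)*1.5,0,255).astype(np.uint8)
cv2.imwrite("pics/s10.png",z)
E
```

```text
[-0.08378003  0.33632967 -0.31054766] [ 0.50027955 -0.04133907  0.00996207] 0.7526903033160778
```

View pics/s10.png

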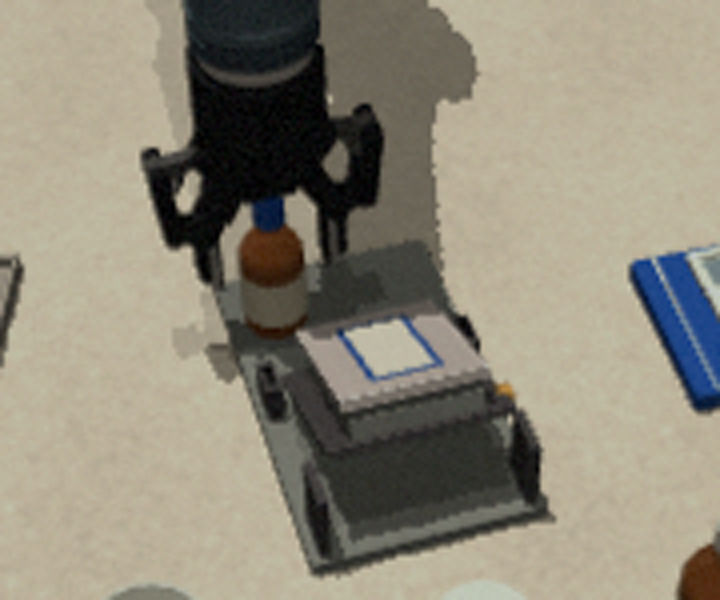

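Emit:
send_rows([
  [[0,0,0,0,0,0,-0.2],[0,0,0,0,0,0,-0.1],[0,0,0,0,0,0,0],[0,0,0,0,0,0,0.1],[0,0,0,0,0,0,0.2],[0,0,0,0,0,0,0.3],[0,0,0,0,0,0,0.4],[0,0,0,0,0,0,0.4]],
], force=30)

```text
time: 9.1
tcp_pos: [0.5005, -0.0415, 0.0104]
tool_rot: [-0.076, 0.997, 0.002, -0.002]
wrist_force: [-0.6, 0.2, 5.7]
width: 0.458
```

Emit:
send_rows([
  [[0,0,-0.03,0,0,0,0.4],[0,0,-0.06,0,0,0,0.4],[0,0,-0.1,0,0,0,0.4],[0,0,-0.1,0,0,0,0.4],[0,0,-0.1,0,0,0,0.4]],
], force=30)

```text
time: 9.6
tcp_pos: [0.5003, -0.0414, 0.0251]
tool_rot: [-0.076, 0.997, 0.002, -0.002]
wrist_force: [0.3, 0.6, -1.5]
width: 0.459
```

```bash
python3 - <<'E'
from h import *
from bench import *
sc=read_camera("scene")[:,:,::-1]
s=get_state();print(s["wrist_force"],s["tcp_pos"],s["width"],s["joint_pos"])
z=cv2.resize(sc[110:260,180:360],None,fx=4,fy=4,interpolation=cv2.INTER_CUBIC);z=np.clip(z.astype(float)*1.5,0,255).astype(np.uint8)
cv2.imwrite("pics/s11.png",z)
plan([.47,-.287,.09],down(-.17))
E
```

```text
[-0.24691098 -0.66166575 -2.58321306] [ 0.50004783 -0.04142657  0.02489317] 0.45678296637918636 [ 0.24169533  0.35547046 -0.26984177  2.05933739  0.13181116  0.74800929
  1.61414158]
shift [ 0.449 -1.586 -0.438] turn [ 0.004 -0.006  0.411] rows>= 5.1
```

View pics/s11.png

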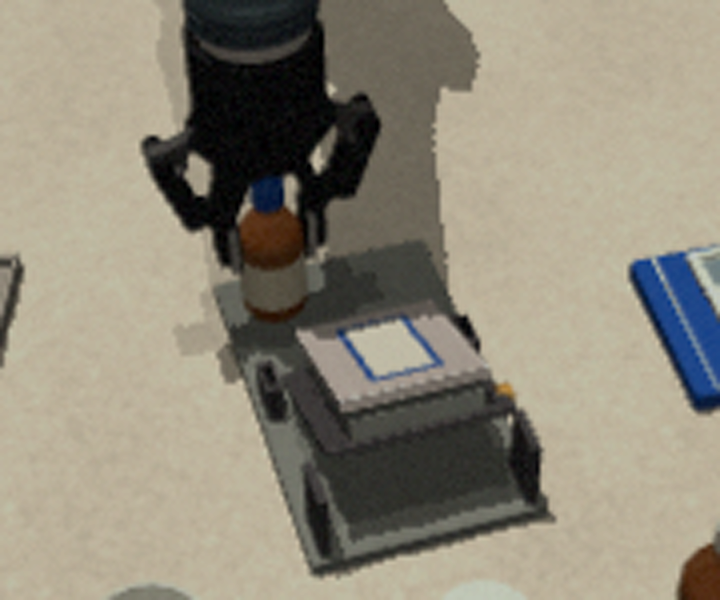

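Emit:
send_rows([
  [[0,0,-0.1,0,0,0,0.4],[0,0,-0.22,0,0,0,0.4],[0.03,-0.1,-0.33,0,0,0,0.4],[0.08,-0.25,-0.38,0,0,0,0.4],[0.13,-0.42,-0.38,0,0,0,0.4],[0.18,-0.6,-0.38,0,0,0,0.4],[0.22,-0.78,-0.38,0,0,0,0.4]],
])

```text
time: 10.35
tcp_pos: [0.4849, -0.1631, 0.0814]
tool_rot: [-0.076, 0.997, 0.002, -0.003]
wrist_force: [0.2, 0.2, -0.9]
width: 0.453
```

Emit:
send_rows([
  [[0.05,-0.18,0,0,0,0,0.4],[0.1,-0.36,0,0,0,0,0.4],[0.15,-0.54,0,0,0,0,0.4],[0.2,-0.7,0,0,0,0,0.4],[0.22,-0.8,0,0,0,0,0.4],[0.22,-0.81,0,0,0,0,0.4],[0.22,-0.81,0,0,0,0,0.4]],
])

```text
time: 11.05
tcp_pos: [0.4717, -0.2864, 0.081]
tool_rot: [-0.076, 0.997, 0.002, -0.002]
wrist_force: [0.4, 0.5, -0.8]
width: 0.458
```

```bash
python3 - <<'E'
from h import *
from bench import *
sc=read_camera("scene")[:,:,::-1]; im=read_camera("wrist")[:,:,::-1]
s=get_state();print(s["wrist_force"],s["tcp_pos"],s["width"],s["joint_pos"])
z=cv2.resize(sc[90:240,80:280],None,fx=4,fy=4,interpolation=cv2.INTER_CUBIC);z=np.clip(z.astype(float)*1.5,0,255).astype(np.uint8)
cv2.imwrite("pics/s12.png",z);cv2.imwrite("pics/w12.png",im)
plan([.47,-.287,.004],down(.155))
E
```

```text
[-0.1837985  -0.12535144 -0.89402635] [ 0.47205004 -0.28509323  0.08101302] 0.45407968889535694 [ 0.59592226  0.34056762 -0.14675722  1.91879598  0.06010142  0.89331977
  2.14568088]
shift [ 0.013 -0.013  0.513] turn [ 0.007 -0.006  0.001] rows>= 1.5
```

View pics/s12.png

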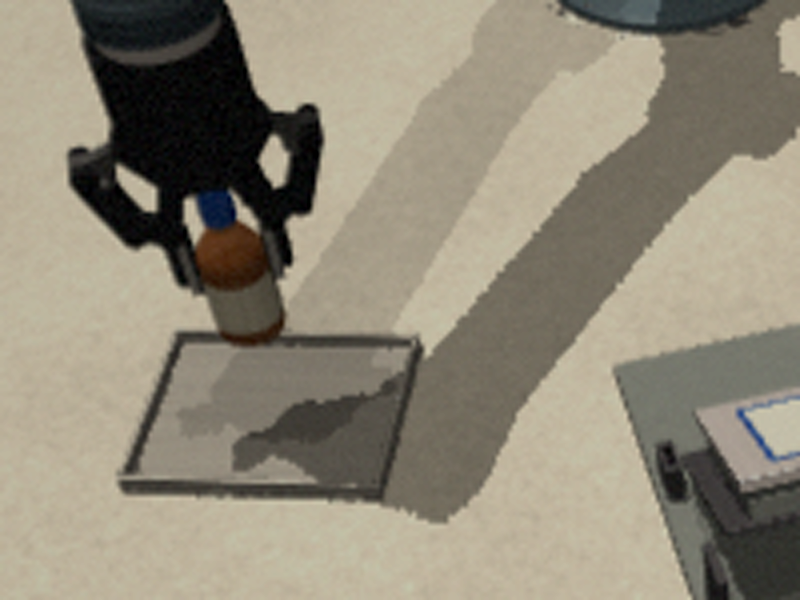

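View pics/w12.png

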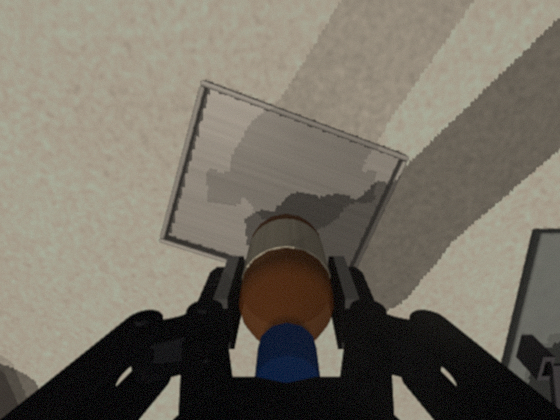

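Emit:
send_rows([
  [[0,0,0.1,0,0,0,0.4],[0,0,0.25,0,0,0,0.4],[0,0,0.38,0,0,0,0.4],[0,0,0.45,0,0,0,0.4],[0,0,0.48,0,0,0,0.4],[0,0,0.49,0,0,0,0.4],[0,0,0.5,0,0,0,0.4],[0,0,0.5,0,0,0,0.4]],
])

```text
time: 11.95
tcp_pos: [0.4719, -0.2875, 0.007]
tool_rot: [-0.076, 0.997, 0.001, -0.002]
wrist_force: [-0.1, 0.2, -1.2]
width: 0.455
```

```bash
python3 - <<'E'
from bench import *
s=get_state();print(s["wrist_force"],s["tcp_pos"],s["width"])
E
```

```text
[-0.11994877  0.21000985 -1.15833447] [ 0.47188602 -0.28751102  0.00698332] 0.4553954009558175
```

Emit:
send_rows([
  [[0,0,0.01,0,0,0,0.4],[0,0,0.015,0,0,0,0.4],[0,0,0.02,0,0,0,0.4],[0,0,0.025,0,0,0,0.4],[0,0,0.025,0,0,0,0.4]],
])

```text
time: 12.45
tcp_pos: [0.4712, -0.2872, 0.0025]
tool_rot: [-0.076, 0.997, 0.002, -0.002]
wrist_force: [0.5, 0.5, -1.6]
width: 0.455
```

Emit:
send_rows([
  [[0,0,0.006,0,0,0,0.4],[0,0,0.012,0,0,0,0.4],[0,0,0.012,0,0,0,0.4]],
])

```text
time: 12.75
tcp_pos: [0.4714, -0.2872, 0.0024]
tool_rot: [-0.076, 0.997, 0.002, -0.003]
wrist_force: [-2.9, 1.9, 9.4]
width: 0.459
```

Emit:
send_rows([
  [[0,0,-0.007,0,0,0,0.4],[0,0,-0.007,0,0,0,0.2],[0,0,-0.007,0,0,0,0.05],[0,0,-0.007,0,0,0,-0.1],[0,0,-0.007,0,0,0,-0.25],[0,0,-0.007,0,0,0,-0.4],[0,0,-0.007,0,0,0,-0.6],[0,0,-0.007,0,0,0,-0.6]],
])

```text
time: 13.55
tcp_pos: [0.4711, -0.2871, 0.0017]
tool_rot: [-0.076, 0.997, 0.002, -0.002]
wrist_force: [0.9, 0.3, 0.7]
width: 0.803
```

```bash
python3 - <<'E'
from bench import *
import cv2
s=get_state();print(s["wrist_force"],s["tcp_pos"],s["width"])
cv2.imwrite("pics/w13.png",read_camera("wrist")[:,:,::-1])
E
```

```text
[0.88264566 0.31837175 0.65152514] [ 0.47110551 -0.28709942  0.00167418] 0.8030953549077148
```

View pics/w13.png

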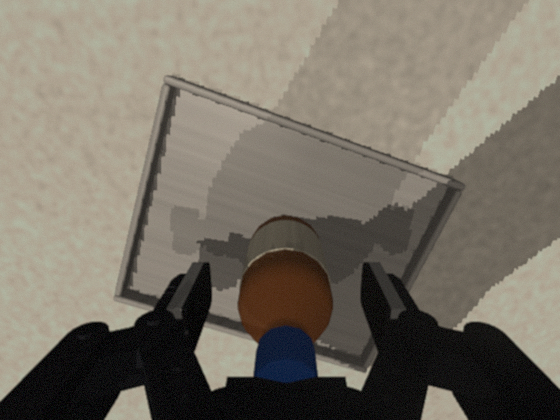

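Emit:
send_rows([
  [[0,0,-0.1,0,0,0,-0.6],[0,0,-0.3,0,0,0,-0.6],[0,0,-0.6,0,0,0,-0.8],[0,0,-0.9,0,0,0,-1],[0,0,-1,0,0,0,-1]],
])

```text
time: 14.1
tcp_pos: [0.4757, -0.2896, 0.1588]
tool_rot: [-0.076, 0.997, -0.001, 0.002]
wrist_force: [0.8, -0.9, 0.8]
width: 1.004
```

Emit:
send_rows([
  [[0,0.3,0,0,0,0,-1],[-0.1,0.6,0,0,0,0,-1],[-0.2,0.9,0,0,0,0,-1]],
])

```text
time: 14.4
tcp_pos: [0.4806, -0.1488, 0.153]
tool_rot: [-0.075, 0.997, 0.001, -0.002]
wrist_force: [0.8, -0.0, -0.8]
width: 1.003
```

```bash
python3 - <<'E'
from h import *
from bench import *
s=get_state();print(s["tcp_pos"],s["joint_pos"])
plan([.53,.02,.16],down(.155),s)
E
```

```text
[ 0.48058599 -0.14883286  0.15304452] [ 0.44676533  0.16600899 -0.24649774  1.97185321  0.04539169  1.0135178
  1.90038334]
shift [-0.494  1.064 -0.045] turn [ 0.004 -0.004 -0.006] rows>= 3.5
```

Emit:
send_rows([
  [[-0.1,0.3,0,0,0,0,-1],[-0.25,0.6,0,0,0,0,-1],[-0.35,0.9,0,0,0,0,-1],[-0.35,1,0,0,0,0,-1],[-0.35,1,0,0,0,0,-1],[-0.35,1,0,0,0,0,-1]],
])

```text
time: 15.0
tcp_pos: [0.5096, 0.0048, 0.1525]
tool_rot: [-0.076, 0.997, 0.001, -0.003]
wrist_force: [-0.0, -1.3, -0.5]
width: 1.003
```

```bash
cat > snap.py <<'E'
from h import *
from bench import *
import pickle,sys
n=sys.argv[1];c=calibration("wrist");im=read_camera("wrist")[:,:,::-1]
cv2.imwrite(f"pics/{n}.png",im);pickle.dump(c,open(f"pics/{n}.pkl","wb"))
s=get_state();print(s["tcp_pos"].round(4),s["joint_pos"].round(2),s["wrist_force"].round(1),s["width"])
E
python3 snap.py w14
```

```text
[0.5096 0.0038 0.1524] [ 0.24  0.19 -0.36  1.95  0.08  1.02  1.57] [0.6 0.9 0.2] 1.0006184366184157
```

View pics/w14.png

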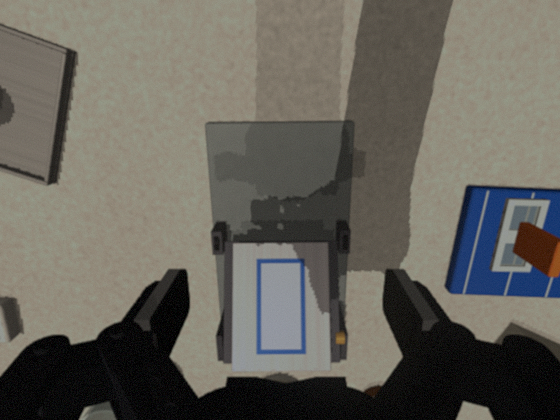

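```bash
cat > win.py <<'E'
from m import *
import pickle,sys
def one(n,roi):
    c=pickle.load(open(f"pics/{n}.pkl","rb"));q,_=outline(cv2.imread(f"pics/{n}.png"),c,roi)
    r=pnp(c,q[0]); return c,r[0][2],r
if __name__=="__main__":
    V=[]
    for n,roi in [("w2",(250,225,320,320)),("w4",(295,225,380,325)),("w5",(300,250,360,360)),("w14",(250,250,312,362))]:
        print(n);V.append(one(n,roi))
    P=np.array([tri([(c,*i[k]) for c,i,_ in V]) for k in range(4)])
    for c,i,_ in V: print("res",[ (proj(c,P[k])-i[k]).round(1).tolist() for k in range(4)])
    print(P.round(4)); cen=P.mean(0)
    ax=(P[1]+P[2]-P[0]-P[3]);print("len",np.linalg.norm(ax)/2,np.linalg.norm(P[3]+P[2]-P[0]-P[1])/2);ax/=np.linalg.norm(ax)
    ay=(P[3]+P[2]-P[0]-P[1]);n=np.cross(ax,ay);n/=np.linalg.norm(n)
    print("c",cen.round(4),"x",ax.round(3),"n",n.round(3),"slope",np.degrees(np.arcsin(ax[2])),"yaw",np.degrees(np.arctan2(ax[1],ax[0])),"roll",np.degrees(np.arcsin(n@[-ax[1],ax[0],0])))
E
python3 win.py
```

```text
w2
pos [0.6012 0.0154 0.0782] x [0.831 0.134 0.54 ] n [-0.511 -0.198  0.836] slope 33.26 err [0.14434029]
pos [0.6016 0.0158 0.0785] x [0.892 0.138 0.43 ] n [-0.447  0.129  0.885] slope 27.73 err [0.23817114]
w4
pos [0.605  0.017  0.0806] x [0.892 0.147 0.427] n [-0.42  -0.078  0.904] slope 25.27 err [0.10757714]
pos [0.5979 0.0153 0.0783] x [-0.207 -0.206  0.956] n [-0.899 -0.345 -0.269] slope 74.42 err [3.03492409]
w5
pos [0.6023 0.0164 0.0768] x [0.879 0.146 0.453] n [-0.438 -0.125  0.89 ] slope 27.1 err [0.19621872]
pos [0.6011 0.016  0.0762] x [0.732 0.089 0.676] n [-0.63 -0.29  0.72] slope 43.93 err [0.80264634]
w14
pos [0.6017 0.015  0.0786] x [0.868 0.136 0.477] n [-0.467 -0.101  0.878] slope 28.54 err [0.43184446]
pos [0.6006 0.015  0.0783] x [0.751 0.121 0.649] n [-0.65  -0.043  0.759] slope 40.61 err [0.90085618]
res [[-0.7, -0.3], [-0.0, -0.4], [-0.2, -0.2], [-0.3, 0.0]]
res [[0.1, -0.2], [-0.2, -0.0], [-0.1, 0.0], [0.3, -0.2]]
res [[0.5, 0.4], [-0.2, 0.8], [-0.3, 0.7], [0.4, 0.3]]
res [[0.4, 0.2], [0.4, -0.2], [0.8, -0.5], [-0.2, -0.1]]
[[ 5.666e-01 -1.120e-02  6.700e-02]
 [ 6.372e-01  5.000e-04  1.000e-01]
 [ 6.305e-01  4.080e-02  1.004e-01]
 [ 5.599e-01  2.960e-02  6.730e-02]]
len 0.07879641409073063 0.04106209204463376
c [0.5985 0.0149 0.0837] x [0.896 0.145 0.42 ] n [-0.413 -0.076  0.908] slope 24.83048609527095 yaw 9.190676697967806 roll -0.4485184928504487
```

```bash
python3 - <<'E'
from h import *
plan([.52,.243,.153],down(.1))
E
```

```text
shift [-0.306  1.567 -0.002] turn [ 0.003 -0.007  0.063] rows>= 4.8
```

Emit:
send_rows([
  [[-0.06,0.3,-0.05,0,0,0.02,-1],[-0.12,0.6,-0.05,0,0,0.04,-1],[-0.16,0.85,-0.05,0,0,0.06,-1]],
])

```text
time: 15.35
tcp_pos: [0.5155, 0.135, 0.1609]
tool_rot: [-0.05, 0.999, 0.002, -0.002]
wrist_force: [-0.3, -0.0, 1.1]
width: 0.999
```

Emit:
send_rows([
  [[-0.06,0.3,0.05,0,0,0,-1],[-0.12,0.6,0.05,0,0,0,-1],[-0.15,0.72,0.05,0,0,0,-1],[-0.15,0.72,0.05,0,0,0,-1],[-0.15,0.72,0.05,0,0,0,-1]],
])

```text
time: 15.85
tcp_pos: [0.5263, 0.2429, 0.1527]
tool_rot: [-0.051, 0.999, 0.001, -0.003]
wrist_force: [-0.1, -1.2, 0.4]
width: 0.999
```

```bash
python3 snap.py w15
```

```text
[0.5264 0.2421 0.1527] [-0.1   0.34 -0.48  1.79  0.17  1.06  1.03] [-0.8 -0.3  0.8] 1.001128244274935
```

View pics/w15.png

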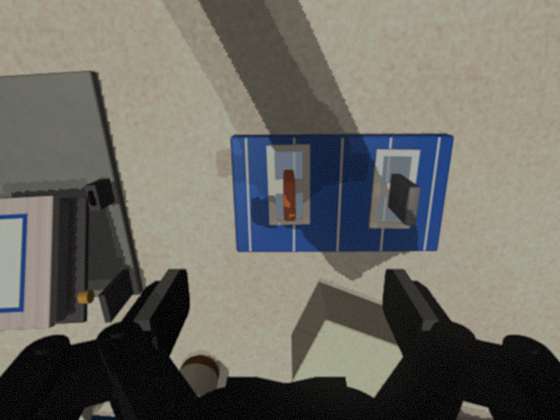

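```bash
python3 - <<'E'
from m import *
import pickle
c=pickle.load(open("pics/w15.pkl","rb"));im=cv2.imread("pics/w15.png")
z=cv2.resize(im[125:255,225:355],None,fx=4.5,fy=4.5,interpolation=cv2.INTER_CUBIC);cv2.imwrite("pics/w15z.png",np.clip(z*1.5,0,255).astype(np.uint8))
h=cv2.cvtColor(im,cv2.COLOR_BGR2HSV)
m=cv2.inRange(h,(0,0,95),(40,90,255));m[:135]=0;m[235:]=0;m[:,:255]=0;m[:,325:]=0
m=cv2.morphologyEx(m,cv2.MORPH_OPEN,np.ones((3,3)))
g=cv2.inRange(h,(0,130,40),(16,255,255));g[:135]=0;g[235:]=0;g[:,:255]=0;g[:,325:]=0
for mm,n in((m,"frame"),(g,"grip")):
  ys,xs=np.nonzero(mm);rc=cv2.minAreaRect(np.column_stack([xs,ys]).astype(np.float32));print(n,len(xs),rc,cv2.boxPoints(rc).round(1).tolist())
E
```

```text
frame 829 ((288.4091491699219, 187.50274658203125), (72.14869689941406, 40.2845344543457), 88.26429748535156) [[267.20001220703125, 152.10000610351562], [307.3999938964844, 150.8000030517578], [309.6000061035156, 223.0], [269.3999938964844, 224.1999969482422]]
grip 496 ((289.0, 195.0), (48.0, 10.0), 90.0) [[284.0, 171.0], [294.0, 171.0], [294.0, 219.0], [284.0, 219.0]]
```

View pics/w15z.png

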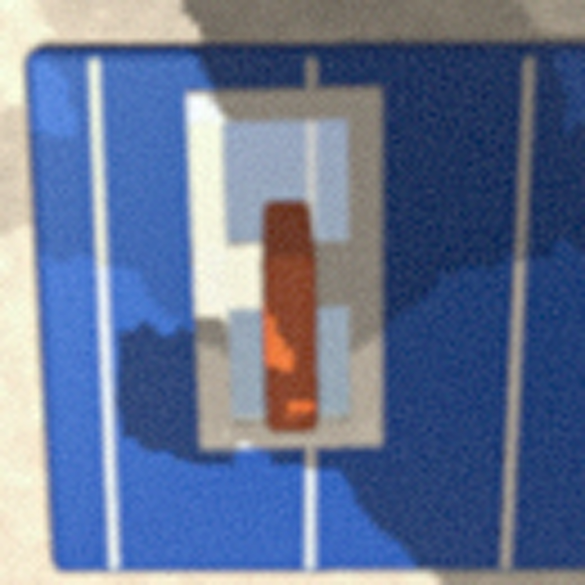

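```bash
python3 - <<'E'
from h import *
import pickle
c=pickle.load(open("pics/w15.pkl","rb"))
F=np.array([onz(c,225+a/4.5,125+b/4.5,.021) for a,b in((185,92),(383,87),(384,446),(200,450))])
G=np.array([onz(c,225+a/4.5,125+b/4.5,.072) for a,b in((264,255),(316,252),(316,430),(268,430))])
for P in(F,G):
    print(P.round(4).tolist(),P.mean(0).round(4)); e=(P[2]+P[3]-P[0]-P[1])/2;w=(P[1]+P[2]-P[0]-P[3])/2
    print("len",np.linalg.norm(e),np.linalg.norm(w),"yaw",np.degrees(np.arctan2(e[1],e[0])),np.degrees(np.arctan2(-w[0],w[1])))
E
```

```text
[[0.4903, 0.2216, 0.021], [0.4852, 0.2617, 0.021], [0.5629, 0.2717, 0.021], [0.568, 0.2315, 0.021]] [0.5266 0.2466 0.021 ]
len 0.07838105060834016 0.04046300968627436 yaw 7.324433116100144 7.288845653458161
[[0.5101, 0.2401, 0.072], [0.5087, 0.2492, 0.072], [0.542, 0.2529, 0.072], [0.5429, 0.2441, 0.072]] [0.5259 0.2466 0.072 ]
len 0.033241137624429935 0.008994687592845796 yaw 6.740510480584164 7.63538429106812
```

```bash
python3 - <<'E'
from h import *
plan([.5263,.2466,.03],down(.127))
E
```

```text
shift [-0.007  0.029  0.818] turn [ 0.002 -0.007 -0.033] rows>= 2.5
```

Emit:
send_rows([
  [[0,0.03,0.2,0,-0.01,-0.03,-0.5],[-0.01,0.03,0.45,0,-0.01,-0.03,-0.5],[-0.01,0.03,0.7,0,-0.01,-0.03,-0.5],[-0.01,0.03,0.82,0,-0.01,-0.03,-0.5],[-0.01,0.03,0.82,0,-0.01,-0.03,-0.5],[-0.01,0.03,0.82,0,-0.01,-0.03,-0.5]],
])

```text
time: 16.5
tcp_pos: [0.5267, 0.2486, 0.0305]
tool_rot: [-0.063, 0.998, 0.001, 0.002]
wrist_force: [0.3, -1.0, 0.4]
width: 0.753
```

```bash
python3 snap.py w16; python3 - <<'E'
from h import *
plan([.5263,.2466,-.006],down(.127))
E
```

```text
[0.5275 0.2498 0.0316] [-0.15  0.49 -0.44  1.87  0.27  0.84  0.97] [-0.2  0.4  1.2] 0.750550747700047
shift [ 0.012 -0.021  0.25 ] turn [ 0.005  0.007 -0.001] rows>= 0.8
```

View pics/w16.png

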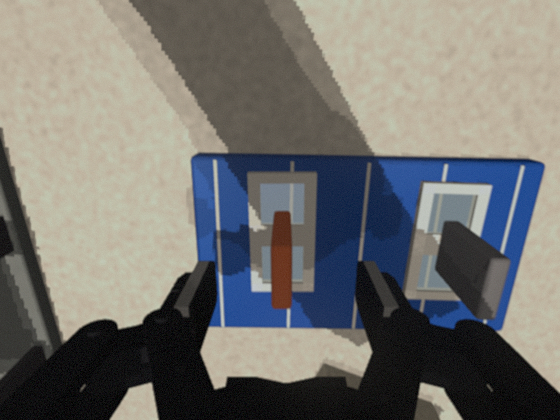

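Emit:
send_rows([
  [[0.01,-0.02,0.06,0,0,0,-0.5],[0.01,-0.02,0.12,0,0,0,-0.5],[0.01,-0.02,0.18,0,0,0,-0.5],[0.01,-0.02,0.23,0,0,0,-0.5],[0.01,-0.02,0.25,0,0,0,-0.5],[0.01,-0.02,0.25,0,0,0,-0.5]],
])

```text
time: 17.15
tcp_pos: [0.524, 0.2479, -0.0082]
tool_rot: [-0.065, 0.998, 0.002, 0.001]
wrist_force: [0.3, -0.0, -0.0]
width: 0.749
```

```bash
python3 snap.py w17; python3 - <<'E'
from h import *
from bench import *
plan([.5263,.2466,-.006],down(.127))
sc=read_camera("scene")[:,:,::-1]
cv2.imwrite("pics/s17.png",np.clip(cv2.resize(sc[110:230,320:450],None,fx=4.5,fy=4.5,interpolation=cv2.INTER_CUBIC)*1.5,0,255).astype(np.uint8))
E
```

```text
[ 0.5245  0.2482 -0.0076] [-0.16  0.55 -0.42  1.88  0.31  0.77  0.95] [ 0.3  0.6 -0.3] 0.7500945197579494
shift [-0.011 -0.012 -0.011] turn [0.005 0.003 0.003] rows>= 0.1
```

View pics/w17.png

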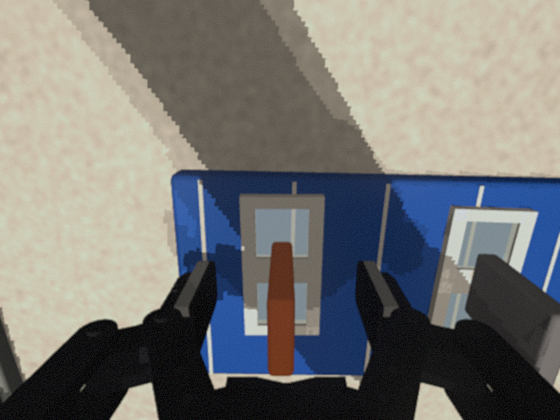

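View pics/s17.png

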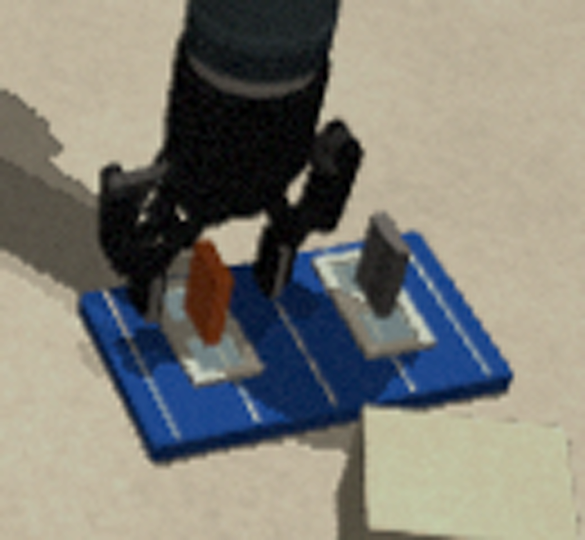

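```bash
python3 - <<'E'
from h import *
from bench import *
s=get_state();T=R.from_quat(s["tool_rot"]).as_matrix();p=s["tcp_pos"];print(p)
sc=calibration("scene");w=calibration("wrist")
for d in(.03,.035,.04,.045):
  q=[p-T[:,2]*d+T[:,1]*y+T[:,0]*x for y in(-.032,.032) for x in (-.011,.011)]
  print(d,[((proj(sc,a)-[320,110])*4.5).round().tolist() for a in q],[proj(w,a).round().tolist() for a in q])
b=[[.5263+i*.017*np.cos(.127),.2466+i*.017*np.sin(.127),z] for i in(-1,1) for z in (.072,.021)]
print([((proj(sc,a)-[320,110])*4.5).round().tolist() for a in b],[proj(w,a).round().tolist() for a in b])
E
```

```text
[ 0.52483733  0.24832623 -0.00723679]
0.03 [[156.0, 342.0], [141.0, 314.0], [264.0, 318.0], [248.0, 292.0]] [[222.0, 287.0], [219.0, 247.0], [348.0, 287.0], [350.0, 247.0]]
0.035 [[158.0, 335.0], [142.0, 308.0], [266.0, 312.0], [249.0, 285.0]] [[220.0, 292.0], [217.0, 252.0], [350.0, 292.0], [352.0, 252.0]]
0.04 [[159.0, 329.0], [143.0, 302.0], [267.0, 306.0], [250.0, 279.0]] [[218.0, 298.0], [215.0, 257.0], [351.0, 298.0], [354.0, 257.0]]
0.045 [[160.0, 323.0], [144.0, 295.0], [268.0, 299.0], [252.0, 272.0]] [[216.0, 304.0], [213.0, 262.0], [353.0, 304.0], [357.0, 262.0]]
[[201.0, 233.0], [188.0, 300.0], [226.0, 276.0], [212.0, 342.0]] [[280.0, 297.0], [281.0, 237.0], [280.0, 375.0], [281.0, 297.0]]
```

Emit:
send_rows([
  [[-0.01,-0.012,0,0,0,0,-0.3],[-0.01,-0.012,0,0,0,0,0],[-0.01,-0.012,0,0,0,0,0.3],[-0.01,-0.012,0,0,0,0,0.5],[-0.01,-0.012,0,0,0,0,0.6],[-0.01,-0.012,0,0,0,0,0.7],[-0.01,-0.012,0,0,0,0,0.8],[-0.01,-0.012,0,0,0,0,0.9],[-0.01,-0.012,0,0,0,0,1],[-0.01,-0.012,0,0,0,0,1]],
], force=45)

```text
time: 18.25
tcp_pos: [0.5266, 0.2465, -0.0071]
tool_rot: [-0.065, 0.998, 0.002, 0.002]
wrist_force: [-0.1, -0.9, 0.0]
width: 0.113
```

```bash
python3 snap.py w18
```

```text
[ 0.5266  0.2465 -0.0071] [-0.16  0.55 -0.42  1.88  0.31  0.77  0.95] [-0.5 -0.4  2.5] 0.11188432679069045
```

View pics/w18.png

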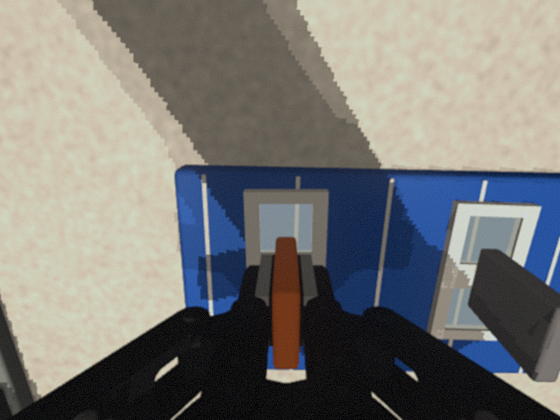

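```bash
cat > hold.py <<'E'
from h import *
import pickle
def Hmat(p,M):
    X=np.eye(4);X[:3,:3]=M;X[:3,3]=p;return X
def save(st):
    T=Hmat(st["tcp_pos"],R.from_quat(st["tool_rot"]).as_matrix())
    # holder frame: flat; z up, x along -tool x horizontally; centre measured
    x=-T[:3,0].copy();x[2]=0;x/=np.linalg.norm(x);z=np.array([0,0,1.]);H=Hmat([.5263,.2466,.016],np.column_stack([x,np.cross(z,x),z]))
    G=np.linalg.inv(T)@H;np.save("G.npy",G);print(G.round(4))
def win_tool(c,yaw,slope,off):
    """tool pose that puts the underside at c+off*n"""
    G=np.load("G.npy");x=np.array([np.cos(yaw)*np.cos(slope),np.sin(yaw)*np.cos(slope),np.sin(slope)])
    y=np.array([-np.sin(yaw),np.cos(yaw),0]);n=np.cross(x,y);H=Hmat(np.array(c)+off*n,np.column_stack([x,y,n]))
    T=H@np.linalg.inv(G);return T[:3,3],T[:3,:3]
def hpose(st):
    T=Hmat(st["tcp_pos"],R.from_quat(st["tool_rot"]).as_matrix());return T@np.load("G.npy")
E
python3 - <<'E'
from hold import *
from bench import *
s=get_state();print(s["tcp_pos"]);save(s)
p,M=win_tool([.6,.0152,.081],np.radians(9.2),np.radians(25),.06);print(p);plan(p,M)
E
```

```text
[ 0.52656004  0.24654144 -0.00711368]
[[-1.00e+00  0.00e+00 -3.50e-03  2.00e-04]
 [-0.00e+00  1.00e+00  3.80e-03  2.00e-04]
 [ 3.50e-03  3.80e-03 -1.00e+00 -2.31e-02]
 [ 0.00e+00  0.00e+00  0.00e+00  1.00e+00]]
[0.58485029 0.0126535  0.11453615]
shift [-0.187 -1.593 -0.816] turn [-0.009 -0.555 -0.041] rows>= 5.4
```

Emit:
send_rows([
  [[0,0,-0.1,0,0,0,1],[0,0,-0.3,0,0,0,1],[0,0,-0.6,0,0,0,1],[0,0,-0.9,0,0,0,1],[0,-0.05,-1,0,0,0,1],[0,-0.2,-1,0,0,0,1],[0,-0.45,-1,0,0,0,1],[0,-0.7,-1,0,0,0,1]],
])

```text
time: 19.1
tcp_pos: [0.539, 0.141, 0.1427]
tool_rot: [-0.066, 0.998, 0.002, 0.002]
wrist_force: [0.7, -0.8, -1.4]
width: 0.109
```

```bash
python3 - <<'E'
from hold import *
from bench import *
s=get_state();print(s["tcp_pos"],s["width"],s["wrist_force"])
p,M=win_tool([.6,.0152,.081],np.radians(9.2),np.radians(25),.06);print(p);plan(p,M)
E
```

```text
[0.53903941 0.14099722 0.14270964] 0.10925865450078445 [ 0.66901139 -0.81350106 -1.41150347]
[0.58485029 0.0126535  0.11453615]
shift [-0.19  -0.889  0.185] turn [-0.008 -0.556 -0.039] rows>= 2.9
```

Emit:
send_rows([
  [[-0.04,-0.2,0,0,-0.1,-0.01,1],[-0.08,-0.4,0,0,-0.22,-0.02,1],[-0.12,-0.6,0,0,-0.34,-0.03,1],[-0.16,-0.8,0,0,-0.46,-0.04,1],[-0.19,-0.88,0,-0.01,-0.55,-0.04,1],[-0.19,-0.88,0,-0.01,-0.55,-0.04,1],[-0.19,-0.88,0,-0.01,-0.55,-0.04,1]],
])

```text
time: 19.8
tcp_pos: [0.5841, 0.0145, 0.1418]
tool_rot: [-0.078, 0.973, 0.02, 0.214]
wrist_force: [-0.2, -0.1, 0.1]
width: 0.112
```

```bash
python3 snap.py w19; python3 - <<'E'
from hold import *
from bench import *
s=get_state();print(s["tcp_pos"],s["width"],s["wrist_force"],s["joint_pos"])
p,M=win_tool([.6,.0152,.081],np.radians(9.2),np.radians(25),.06);plan(p,M)
sc=read_camera("scene")[:,:,::-1]
cv2.imwrite("pics/s19.png",np.clip(cv2.resize(sc[100:260,190:370],None,fx=4,fy=4,interpolation=cv2.INTER_CUBIC)*1.5,0,255).astype(np.uint8))
E
```

```text
[0.5852 0.0158 0.1425] [ 0.33  0.1  -0.42  2.15  0.    0.46  1.66] [ 0.2  0.1 -0.7] 0.11196136581882861
[0.58521514 0.01578171 0.14250305] 0.11196136581882861 [ 0.17939831  0.05742703 -0.65828787] [ 3.29662246e-01  1.04995208e-01 -4.15026575e-01  2.15407565e+00
  1.07242870e-03  4.57901979e-01  1.65763773e+00]
shift [ 0.084 -0.021  0.167] turn [ 0.002 -0.006 -0.   ] rows>= 0.6
```

View pics/w19.png

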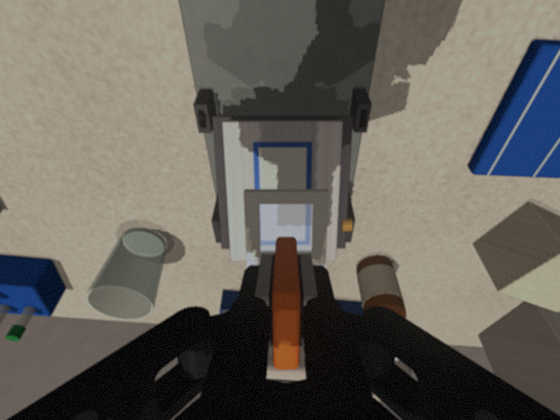

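View pics/s19.png

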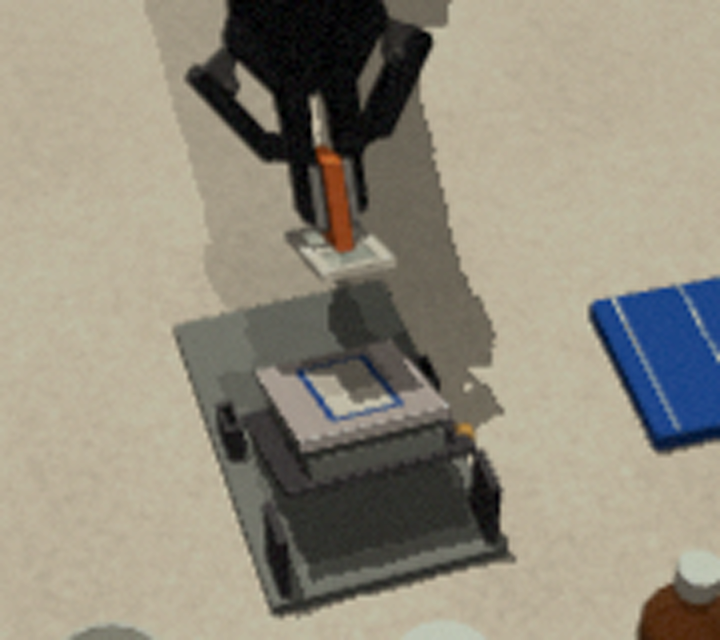

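```bash
python3 - <<'E'
from hold import *
import pickle
from bench import *
im=cv2.imread("pics/w19.png");c=pickle.load(open("pics/w19.pkl","rb"))
z=cv2.resize(im[100:280,190:370],None,fx=4,fy=4,interpolation=cv2.INTER_CUBIC);cv2.imwrite("pics/w19z.png",np.clip(z*1.4,0,255).astype(np.uint8))
H=hpose(get_state())
for q in ([-.039,-.02,.005],[-.039,.02,.005],[-.039,-.02,0],[-.039,.02,0],[.039,-.02,.005],[.039,.02,.005],[-.017,0,.056],[.017,0,.056]):
    print(q,((proj(c,(H@[*q,1])[:3])-[190,100])*4).round(0))
n=H[:3,2];print("slope",np.degrees(np.arccos(n[2])),"yaw",np.degrees(np.arctan2(H[1,0],H[0,0])),"n",n.round(3))
E
```

```text
[-0.039, -0.02, 0.005] [222. 380.]
[-0.039, 0.02, 0.005] [562. 380.]
[-0.039, -0.02, 0] [227. 369.]
[-0.039, 0.02, 0] [557. 368.]
[0.039, -0.02, 0.005] [244. 933.]
[0.039, 0.02, 0.005] [540. 932.]
[-0.017, 0, 0.056] [397. 791.]
[0.017, 0, 0.056] [ 397. 1101.]
slope 24.792870718820087 yaw 9.260952512598733 n [-0.414 -0.069  0.908]
```

View pics/w19z.png

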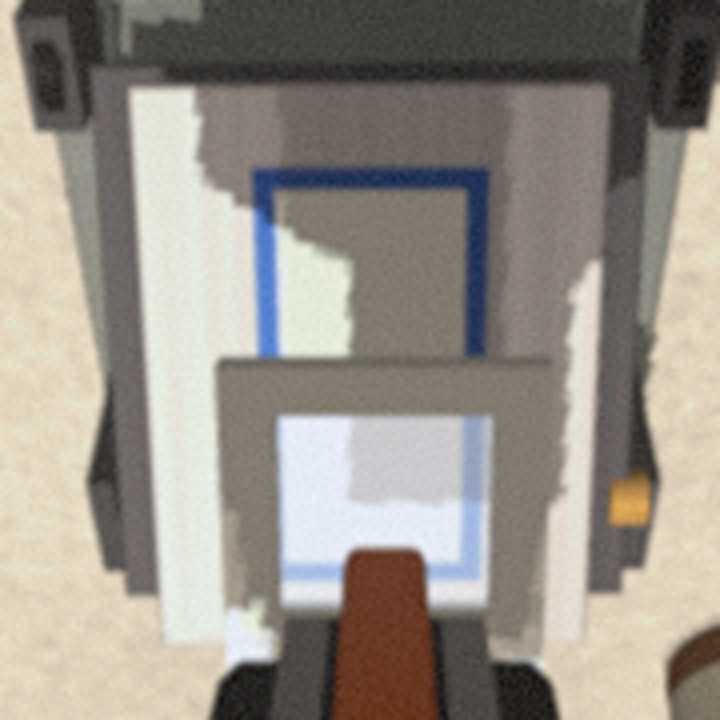

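```bash
python3 - <<'E'
from hold import *
p,M=win_tool([.6,.0152,.081],np.radians(9.2),np.radians(25),.02);print(p);plan(p,M)
E
```

```text
[0.60153756 0.01535625 0.07828384]
shift [ 0.089 -0.026  0.433] turn [ 0.003 -0.005  0.001] rows>= 1.3
```

Emit:
send_rows([
  [[0.04,-0.01,0.08,0,0,0,1],[0.09,-0.025,0.18,0,0,0,1],[0.09,-0.025,0.28,0,0,0,1],[0.09,-0.025,0.36,0,0,0,1],[0.09,-0.025,0.41,0,0,0,1],[0.09,-0.025,0.43,0,0,0,1],[0.09,-0.025,0.43,0,0,0,1],[0.09,-0.025,0.43,0,0,0,1]],
])

```text
time: 20.7
tcp_pos: [0.6006, 0.0137, 0.0783]
tool_rot: [-0.078, 0.973, 0.02, 0.216]
wrist_force: [0.5, 0.8, -1.4]
width: 0.108
```

```bash
python3 snap.py w20; python3 - <<'E'
from hold import *
from bench import *
s=get_state();print(s["tcp_pos"],s["width"],s["wrist_force"],s["joint_pos"])
p,M=win_tool([.6,.0152,.081],np.radians(9.2),np.radians(25),.02);plan(p,M)
im=cv2.imread("pics/w20.png")
z=cv2.resize(im[130:310,190:380],None,fx=4,fy=4,interpolation=cv2.INTER_CUBIC);cv2.imwrite("pics/w20z.png",np.clip(z*1.4,0,255).astype(np.uint8))
sc=read_camera("scene")[:,:,::-1];tp=read_camera("top")[:,:,::-1];cv2.imwrite("pics/t20.png",tp)
cv2.imwrite("pics/s20.png",np.clip(cv2.resize(sc[120:260,200:350],None,fx=4.2,fy=4.2,interpolation=cv2.INTER_CUBIC)*1.5,0,255).astype(np.uint8))
E
```

```text
[0.6006 0.0135 0.0785] [ 0.27  0.24 -0.36  2.17  0.12  0.32  1.56] [ 0.5  0.6 -0.5] 0.11329761231750851
[0.60064663 0.01350378 0.07846465] 0.11329761231750851 [ 0.5208134   0.56864638 -0.46305088] [ 0.26734428  0.24085829 -0.35804453  2.16724742  0.1232037   0.3153981
  1.55962053]
shift [-0.007  0.011  0.004] turn [ 0.001 -0.004 -0.002] rows>= 0.0
```

View pics/w20z.png

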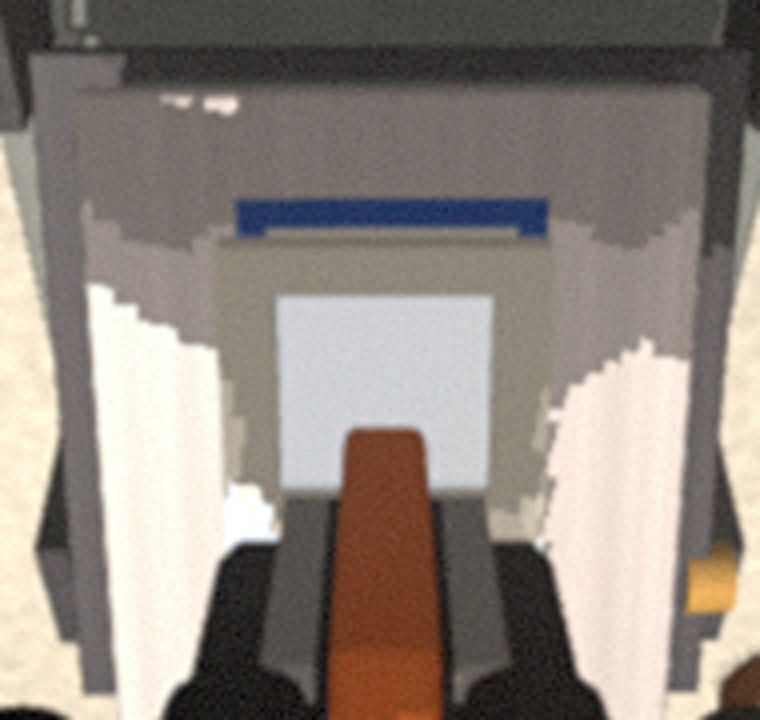

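View pics/s20.png

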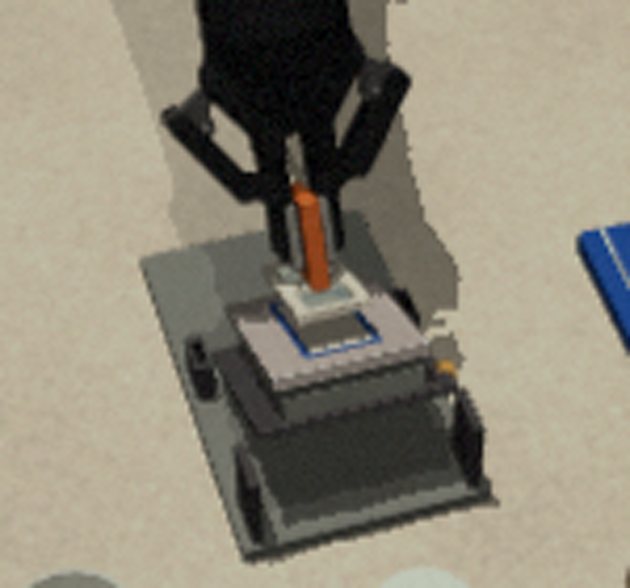

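```bash
python3 - <<'E'
from hold import *
import pickle
from bench import *
c=pickle.load(open("pics/w20.pkl","rb"));s=get_state();H=hpose(s);n=H[:3,2]
zz=lambda P:((proj(c,P)-[190,130])*4).round(0)
cor=lambda q,o=0:(H@[*q,1])[:3]-o*n
K,e,A=cam(c); T=R.from_quat(s["tool_rot"]).as_matrix()
print("optical axis in tool",(T.T@(-A[:,2])).round(4),"cam x in tool",(T.T@A[:,0]).round(4),"eye in tool",(T.T@(e-s["tcp_pos"])).round(4))
for o in(0,.015,.02,.025):print(o,[zz(cor(q,o)).tolist() for q in([-.039,-.02,0],[-.039,.02,0],[-.039,-.02,.005],[-.039,.02,.005])],"outl",[zz(cor(q,o)).tolist() for q in([-.04,-.021,0],[-.04,.021,0],[-.054,-.042,0],[-.054,.042,0])])
E
```

```text
optical axis in tool [-3.106e-01  7.000e-04  9.505e-01] cam x in tool [ 1.6e-03  1.0e+00 -2.0e-04] eye in tool [ 0.0818  0.0008 -0.1803]
0 [[211.0, 231.0], [543.0, 231.0], [206.0, 242.0], [548.0, 242.0]] outl [[202.0, 222.0], [551.0, 223.0], [17.0, 106.0], [736.0, 107.0]]
0.015 [[224.0, 200.0], [529.0, 200.0], [220.0, 210.0], [534.0, 210.0]] outl [[216.0, 193.0], [537.0, 193.0], [47.0, 85.0], [706.0, 86.0]]
0.02 [[228.0, 191.0], [526.0, 191.0], [224.0, 200.0], [529.0, 200.0]] outl [[220.0, 184.0], [533.0, 184.0], [56.0, 79.0], [697.0, 80.0]]
0.025 [[232.0, 182.0], [522.0, 183.0], [228.0, 191.0], [526.0, 191.0]] outl [[224.0, 175.0], [529.0, 176.0], [64.0, 73.0], [689.0, 74.0]]
```

Emit:
send_rows([
  [[-0.009,0.008,0.02,0,0,0,1],[-0.009,0.008,0.05,0,0,0,1],[-0.009,0.008,0.08,0,0,0,1],[-0.009,0.008,0.1,0,0,0,1],[-0.009,0.008,0.1,0,0,0,1],[-0.009,0.008,0.1,0,0,0,1],[-0.009,0.008,0.1,0,0,0,1]],
])

```text
time: 21.55
tcp_pos: [0.6075, 0.0159, 0.0648]
tool_rot: [-0.078, 0.973, 0.02, 0.215]
wrist_force: [0.1, 0.6, -0.2]
width: 0.111
```

```bash
cat > st.py <<'E'
from hold import *
from bench import *
s=get_state();H=hpose(s);T=R.from_quat(s["tool_rot"]).as_matrix()
print("tcp",s["tcp_pos"].round(4),"F tool",(T.T@s["wrist_force"]).round(2),"M tool",(T.T@s["moment"]).round(3),"slope",np.degrees(np.arcsin(H[2,0])).round(2),"yaw",np.degrees(np.arctan2(H[1,0],H[0,0])).round(2),"off",((H[:3,3]-[.6,.0152,.081])@H[:3,2]).round(4),s["width"])
E
python3 snap.py w21; python3 st.py;python3 - <<'E'
import cv2,numpy as np
im=cv2.imread("pics/w21.png")
z=cv2.resize(im[130:310,190:380],None,fx=4,fy=4,interpolation=cv2.INTER_CUBIC);cv2.imwrite("pics/w21z.png",np.clip(z*1.4,0,255).astype(np.uint8))
E
```

```text
[0.6075 0.0159 0.0649] [ 0.24  0.28 -0.33  2.16  0.15  0.29  1.53] [ 1.3  0.6 -0.5] 0.10846427200959724
tcp [0.6075 0.0159 0.0649] F tool [-1.02  0.35  1.06] M tool [ 0.073  0.475 -0.038] slope 24.77 yaw 9.11 off 0.0053 0.10846427200959724
```

View pics/w21z.png

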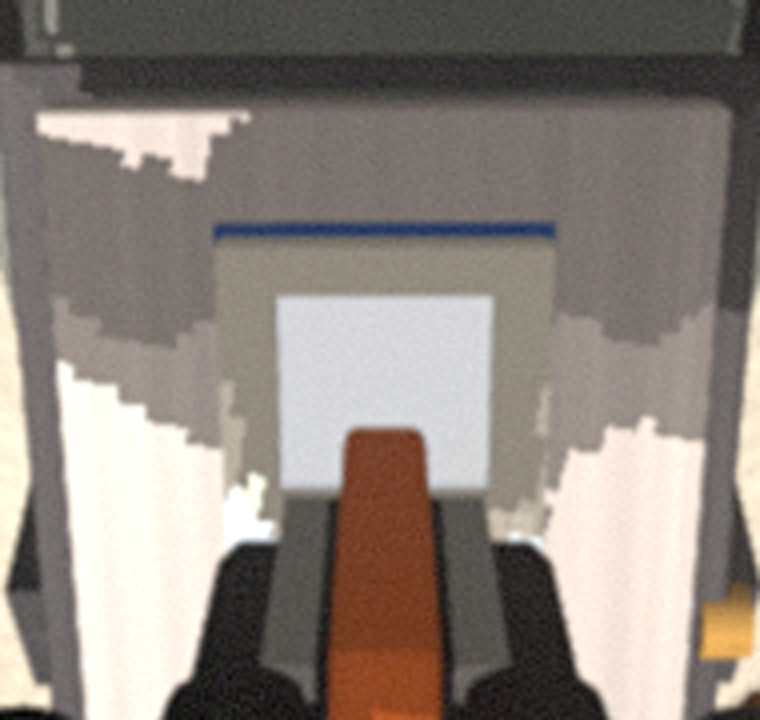

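Emit:
send_rows([
  [[-0.004,0,0.007,0,0,0,1],[-0.004,0,0.014,0,0,0,1],[-0.004,0,0.02,0,0,0,1],[-0.004,0,0.02,0,0,0,1]],
])

```text
time: 22.0
tcp_pos: [0.6091, 0.0162, 0.0621]
tool_rot: [-0.078, 0.973, 0.02, 0.215]
wrist_force: [-0.3, -0.3, -0.5]
width: 0.108
```

```bash
python3 st.py
```

```text
tcp [0.6091 0.0162 0.0621] F tool [ 0.55 -0.21  0.31] M tool [ 0.017  0.509 -0.025] slope 24.74 yaw 9.11 off 0.0021 0.10752487021840844
```

Emit:
send_rows([
  [[0,0,0.004,0,0,0,1],[0,0,0.007,0,0,0,1],[0,0,0.007,0,0,0,1]],
])

```text
time: 22.3
tcp_pos: [0.6096, 0.0163, 0.0614]
tool_rot: [-0.078, 0.973, 0.02, 0.215]
wrist_force: [-0.5, -0.6, 0.3]
width: 0.113
```

```bash
python3 st.py
```

```text
tcp [0.6096 0.0163 0.0614] F tool [ 0.38 -0.54 -0.47] M tool [0.097 0.646 0.017] slope 24.75 yaw 9.12 off 0.0012 0.11323069432503689
```

Emit:
send_rows([
  [[0,0,0.004,0,0,0,1],[0,0,0.007,0,0,0,1],[0,0,0.007,0,0,0,1]],
])

```text
time: 22.6
tcp_pos: [0.61, 0.0164, 0.0603]
tool_rot: [-0.078, 0.973, 0.02, 0.215]
wrist_force: [-2.6, -0.7, 2.2]
width: 0.11
```

```bash
python3 st.py
```

```text
tcp [0.61   0.0164 0.0603] F tool [ 1.53 -0.22 -3.09] M tool [0.    0.665 0.024] slope 24.74 yaw 9.12 off 0.0001 0.1102327726674098
```

Emit:
send_rows([
  [[0,0,0.004,0,0,0,1],[0,0,0.007,0,0,0,1],[0,0,0.01,0,0,0,1],[0,0,0.01,0,0,0,1]],
])

```text
time: 23.0
tcp_pos: [0.6107, 0.0165, 0.059]
tool_rot: [-0.078, 0.973, 0.02, 0.215]
wrist_force: [-2.1, -0.8, 2.1]
width: 0.111
```

```bash
python3 st.py
```

```text
tcp [0.6107 0.0165 0.059 ] F tool [ 1.1 -0.4 -2.8] M tool [0.014 0.659 0.021] slope 24.74 yaw 9.11 off -0.0014 0.11053013973720435
```

Emit:
send_rows([
  [[0,0,0.004,0,0,0,1],[0,0,0.008,0,0,0,1],[0,0,0.01,0,0,0,1],[0,0,0.01,0,0,0,1]],
])

```text
time: 23.4
tcp_pos: [0.6113, 0.0166, 0.0576]
tool_rot: [-0.078, 0.973, 0.02, 0.215]
wrist_force: [-3.9, 0.5, 2.6]
width: 0.111
```

```bash
python3 st.py;python3 snap.py w22; python3 st.py;python3 - <<'E'
import cv2,numpy as np
im=cv2.imread("pics/w22.png")
z=cv2.resize(im[130:310,190:380],None,fx=4,fy=4,interpolation=cv2.INTER_CUBIC);cv2.imwrite("pics/w22z.png",np.clip(z*1.4,0,255).astype(np.uint8))
E
```

```text
tcp [0.6113 0.0166 0.0576] F tool [ 2.28  1.11 -3.97] M tool [ 0.032  0.805 -0.005] slope 24.74 yaw 9.12 off -0.0029 0.11081340834295278
[0.6113 0.0166 0.0577] [ 0.22  0.29 -0.32  2.15  0.17  0.28  1.51] [-3.6 -0.4  2.5] 0.11453757697995592
tcp [0.6113 0.0166 0.0577] F tool [ 2.23  0.16 -3.84] M tool [0.026 0.755 0.032] slope 24.75 yaw 9.12 off -0.0028 0.11453757697995592
```

View pics/w22z.png

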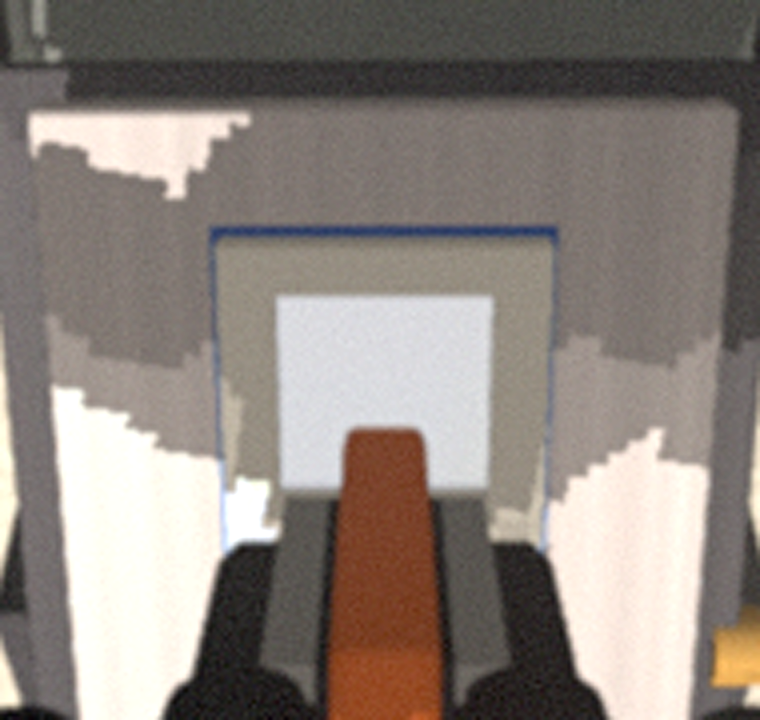

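Emit:
send_rows([
  [[0,0,0.004,0,-0.011,0,1],[0,0,0.007,0,-0.022,0,1],[0,0,0.007,0,-0.022,0,1],[0,0,0.007,0,-0.022,0,1]],
])

```text
time: 23.85
tcp_pos: [0.6122, 0.0167, 0.0571]
tool_rot: [-0.078, 0.971, 0.02, 0.224]
wrist_force: [-2.4, -0.4, 5.3]
width: 0.11
```

```bash
python3 st.py
```

```text
tcp [0.6122 0.0167 0.0571] F tool [-0.14  0.02 -5.79] M tool [ 0.031  0.693 -0.014] slope 25.8 yaw 9.11 off -0.0038 0.11044005322079221
```

Emit:
send_rows([
  [[0,0,0,0,-0.011,0,1],[0,0,0,0,-0.022,0,1],[0,0,0,0,-0.022,0,1],[0,0,0,0,-0.022,0,1]],
])

```text
time: 24.25
tcp_pos: [0.6125, 0.0167, 0.0573]
tool_rot: [-0.078, 0.969, 0.021, 0.233]
wrist_force: [-1.6, 0.8, 5.1]
width: 0.11
```

```bash
python3 st.py
```

```text
tcp [0.6125 0.0167 0.0573] F tool [-1.03  1.02 -5.24] M tool [-0.031  0.434 -0.075] slope 26.82 yaw 9.11 off -0.0037 0.10976412983300016
```

```bash
cat > avg.py <<'E'
from hold import *
from bench import *
F=[];M=[];P=[]
for i in range(8):
    read_camera("wrist");s=get_state();T=R.from_quat(s["tool_rot"]).as_matrix()
    F.append(T.T@s["wrist_force"]);M.append(T.T@s["moment"]);P.append(s["tcp_pos"])
F=np.array(F);M=np.array(M);H=hpose(s)
print("t",round(s["time"],2),"F",F.mean(0).round(2),"sd",F.std(0).round(2),"M",M.mean(0).round(3),"sd",M.std(0).round(3),"slope",np.degrees(np.arcsin(H[2,0])).round(2),"off",((H[:3,3]-[.6,.0152,.081])@H[:3,2]).round(4))
E
python3 avg.py
```

```text
t 24.65 F [-1.03  0.16 -5.1 ] sd [0.48 0.57 0.28] M [ 0.022  0.38  -0.021] sd [0.029 0.05  0.029] slope 26.81 off -0.0038
```

Emit:
send_rows([
  [[0.003,0,0,0,0.011,0,1],[0.003,0,0,0,0.022,0,1],[0.003,0,0,0,0.022,0,1]],
])

```text
time: 24.95
tcp_pos: [0.612, 0.0167, 0.0569]
tool_rot: [-0.078, 0.971, 0.02, 0.224]
wrist_force: [-0.4, 0.6, 4.4]
width: 0.112
```

```bash
python3 avg.py
```

```text
t 25.35 F [-1.87  0.15 -4.63] sd [0.64 0.45 0.57] M [0.046 0.237 0.   ] sd [0.021 0.033 0.032] slope 25.83 off -0.0038
```

Emit:
send_rows([
  [[0.003,0,0,0,0.011,0,1],[0.003,0,0,0,0.022,0,1],[0.003,0,0,0,0.022,0,1]],
])

```text
time: 25.65
tcp_pos: [0.6112, 0.0166, 0.0564]
tool_rot: [-0.078, 0.973, 0.02, 0.215]
wrist_force: [-1.3, 0.1, 5.0]
width: 0.113
```

```bash
python3 avg.py
```

```text
t 26.05 F [-1.58 -0.03 -4.64] sd [0.26 0.49 0.6 ] M [ 0.054  0.114 -0.001] sd [0.031 0.034 0.01 ] slope 24.78 off -0.0039
```

Emit:
send_rows([
  [[0,0,-0.02,0,0,0,1],[0,0,-0.05,0,-0.012,0,1],[0,0,-0.05,0,-0.012,0,1],[0,0,-0.05,0,-0.012,0,1],[0,0,-0.05,0,-0.012,0,1]],
])

```text
time: 26.55
tcp_pos: [0.6065, 0.0158, 0.062]
tool_rot: [-0.078, 0.973, 0.02, 0.219]
wrist_force: [-0.6, 0.4, -0.9]
width: 0.11
```

```bash
python3 avg.py; python3 avg.py;python3 st.py
```

```text
t 26.95 F [ 0.45 -0.24  0.63] sd [0.49 0.46 0.51] M [ 0.013  0.519 -0.003] sd [0.03  0.021 0.018] slope 25.29 off 0.0035
t 27.35 F [0.29 0.23 1.11] sd [0.57 0.45 0.4 ] M [0.018 0.526 0.008] sd [0.046 0.026 0.021] slope 25.29 off 0.0036
tcp [0.6079 0.016  0.0631] F tool [-0.29  0.73  1.52] M tool [-0.045  0.538  0.045] slope 25.29 yaw 9.12 off 0.0036 0.11102415132242277
```

```bash
python3 snap.py w23;python3 - <<'E'
import cv2,numpy as np
im=cv2.imread("pics/w23.png")
z=cv2.resize(im[130:310,190:380],None,fx=4,fy=4,interpolation=cv2.INTER_CUBIC);cv2.imwrite("pics/w23z.png",np.clip(z*1.4,0,255).astype(np.uint8))
E
```

```text
[0.6079 0.016  0.0631] [ 0.24  0.28 -0.33  2.17  0.16  0.27  1.52] [-0.4 -0.4 -1.2] 0.11058930077789943
```

View pics/w23z.png

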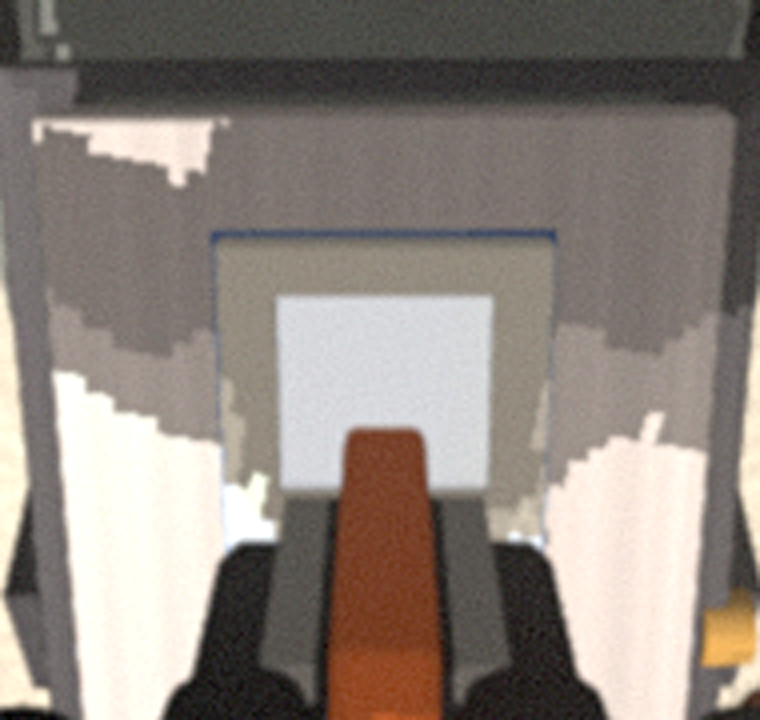

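Emit:
send_rows([
  [[-0.006,0,0,0,0,0,1],[-0.006,0,0.01,0,0,0,1],[-0.006,0,0.017,0,0,0,1],[-0.006,0,0.024,0,0,0,1],[-0.006,0,0.031,0,0,0,1],[-0.006,0,0.036,0,0,0,1],[-0.006,0,0.036,0,0,0,1]],
])

```text
time: 28.1
tcp_pos: [0.6113, 0.0165, 0.0589]
tool_rot: [-0.078, 0.972, 0.02, 0.22]
wrist_force: [-1.2, -0.1, 3.6]
width: 0.111
```

```bash
python3 avg.py; python3 st.py; python3 snap.py w24;python3 - <<'E'
import cv2,numpy as np
im=cv2.imread("pics/w24.png")
z=cv2.resize(im[130:310,190:380],None,fx=4,fy=4,interpolation=cv2.INTER_CUBIC);cv2.imwrite("pics/w24z.png",np.clip(z*1.4,0,255).astype(np.uint8))
E
```

```text
t 28.5 F [-0.32 -0.22 -3.3 ] sd [0.58 0.33 0.44] M [ 0.089  0.506 -0.015] sd [0.031 0.054 0.025] slope 25.34 off -0.0017
tcp [0.6113 0.0165 0.0589] F tool [-1.6  -0.89 -2.61] M tool [ 0.14  0.53 -0.01] slope 25.34 yaw 9.11 off -0.0017 0.11503107295361678
[0.6113 0.0166 0.0589] [ 0.22  0.29 -0.32  2.16  0.17  0.26  1.52] [-0.9  0.4  2.6] 0.10989611424015712
```

View pics/w24z.png

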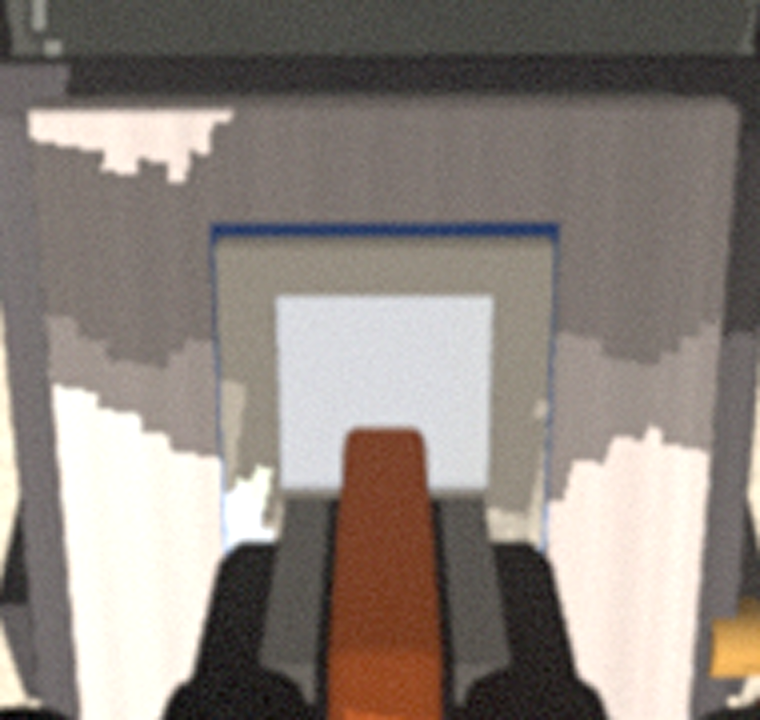

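Emit:
send_rows([
  [[0.003,0,0.004,0,0.004,0,1],[0.003,0,0.008,0,0.007,0,1],[0.003,0,0.012,0,0.007,0,1],[0.003,0,0.014,0,0.007,0,1],[0.003,0,0.014,0,0.007,0,1]],
])

```text
time: 29.05
tcp_pos: [0.6121, 0.0167, 0.057]
tool_rot: [-0.078, 0.973, 0.02, 0.218]
wrist_force: [-0.1, -0.2, 4.5]
width: 0.108
```

```bash
python3 avg.py; python3 avg.py; python3 snap.py w25;python3 - <<'E'
import cv2,numpy as np
from bench import *
im=cv2.imread("pics/w25.png")
z=cv2.resize(im[130:310,190:380],None,fx=4,fy=4,interpolation=cv2.INTER_CUBIC);cv2.imwrite("pics/w25z.png",np.clip(z*1.4,0,255).astype(np.uint8))
sc=read_camera("scene")[:,:,::-1]
cv2.imwrite("pics/s25.png",np.clip(cv2.resize(sc[150:250,220:340],None,fx=6,fy=6,interpolation=cv2.INTER_CUBIC)*1.5,0,255).astype(np.uint8))
E
```

```text
t 29.45 F [-2.11 -0.19 -4.25] sd [0.34 0.64 0.56] M [ 0.105  0.128 -0.059] sd [0.028 0.04  0.022] slope 25.02 off -0.0038
t 29.85 F [-2.17  0.37 -4.75] sd [0.53 0.63 0.51] M [ 0.058  0.061 -0.032] sd [0.036 0.023 0.018] slope 24.99 off -0.0039
[0.6116 0.0167 0.0566] [ 0.22  0.3  -0.32  2.16  0.17  0.27  1.51] [-1.  -0.7  5.3] 0.11279859879665408
```

View pics/w25z.png

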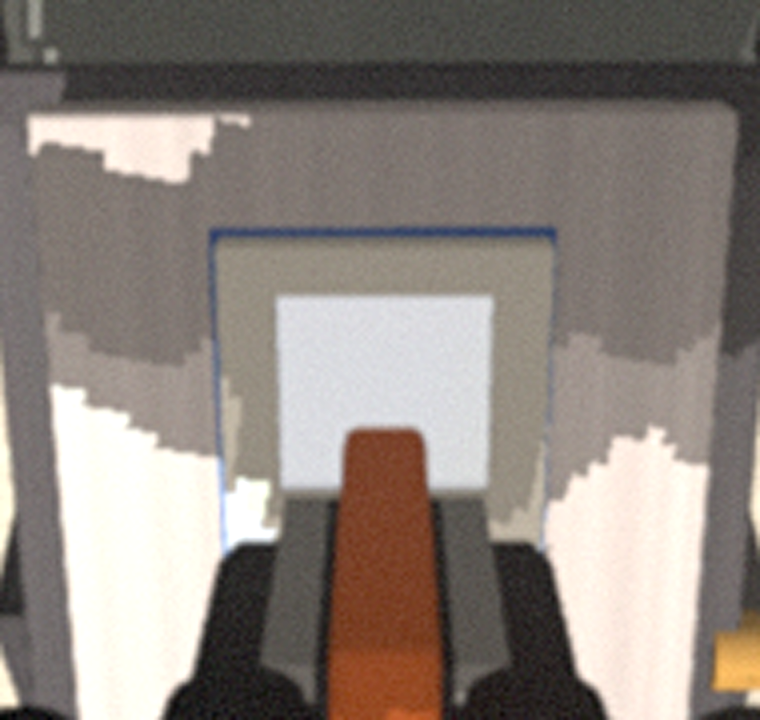

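View pics/s25.png

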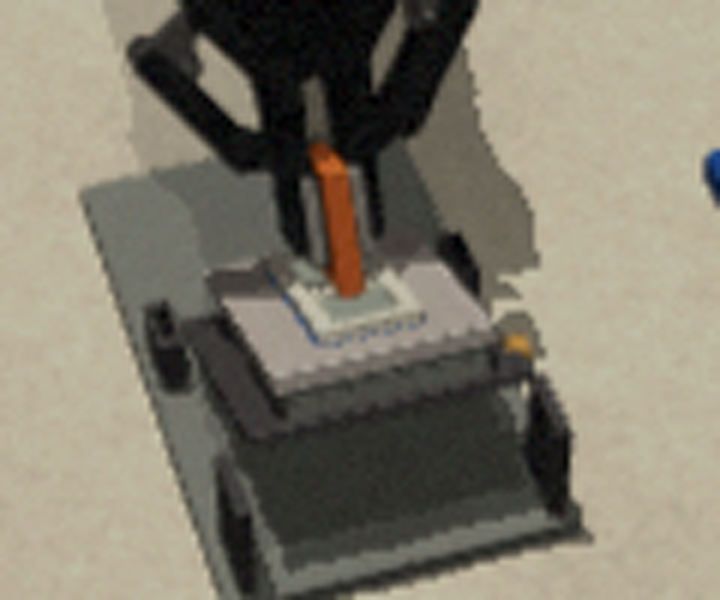

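Emit:
send_rows([
  [[-0.0015,0,0.001,0,0,0,1],[-0.0015,0,0.001,0,0,0,1],[-0.0015,0,0.001,0,0,0,1]],
])

```text
time: 30.25
tcp_pos: [0.6116, 0.0168, 0.0564]
tool_rot: [-0.078, 0.973, 0.02, 0.217]
wrist_force: [-0.0, -0.2, 5.6]
width: 0.112
```

```bash
python3 avg.py; python3 avg.py; python3 snap.py w26; python3 - <<'E'
import cv2,numpy as np
from bench import *
sc=read_camera("scene")[:,:,::-1];im=cv2.imread("pics/w26.png")
cv2.imwrite("pics/s26.png",sc)
z=cv2.resize(im[130:310,190:380],None,fx=4,fy=4,interpolation=cv2.INTER_CUBIC);cv2.imwrite("pics/w26z.png",np.clip(z*1.4,0,255).astype(np.uint8))
E
```

```text
t 30.65 F [-2.44  0.31 -4.55] sd [0.29 0.4  0.4 ] M [ 0.041  0.126 -0.039] sd [0.028 0.043 0.016] slope 24.97 off -0.0041
t 31.05 F [-2.19  0.2  -4.58] sd [0.58 0.43 0.78] M [ 0.038  0.115 -0.03 ] sd [0.021 0.032 0.031] slope 24.97 off -0.0041
[0.6116 0.0167 0.0564] [ 0.22  0.3  -0.32  2.16  0.17  0.27  1.51] [-0.3 -0.1  5.1] 0.11300761872638175
```

View pics/s26.png

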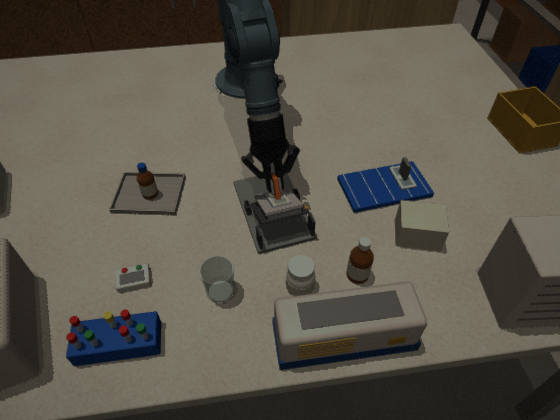

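View pics/w26z.png

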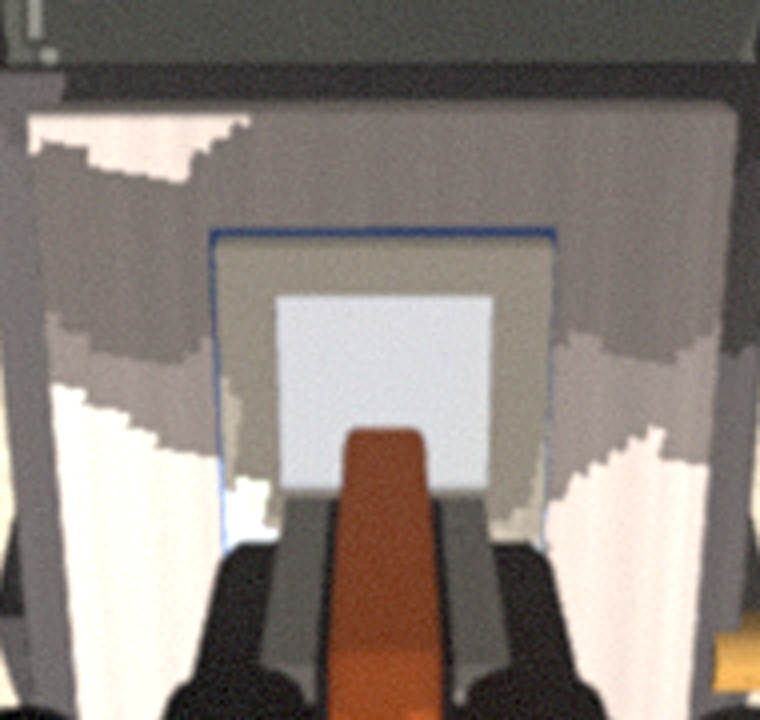

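```bash
python3 -c "
from bench import *
s=get_state();print(s['time'],s['wrist_force'],s['width']);print(finish_job())"
```

```text
31.15 [-0.69356173  0.74588709  3.91245976] 0.10798361958638292
the job is handed in; nothing more can be done
None
```

The bottle is standing in the steel tray, and the orange holder is gripped and pressed on the sloping window. I handed the job in at 31.2 s without letting go.

**Bottle:** My first grip landed on the bottle's shoulder, because the fingertips stop about 37 mm short of the reported TCP. I opened, went lower and regripped on the straight body. It touched down in the tray at about 9 N. The last scene picture shows it upright there and nothing else visibly moved.

**Holder, last checks:**
- **Slope:** it is held at 25.0° with yaw 9.1°. Triangulating the outline gave 24.8° slope and 9.2° yaw, and the clearest single view gave 25.3°. Other single views read 27–33°, so I disregarded them.
- **Centring:** the outline shows a margin of about 1 mm at the front and even, slightly narrower margins at both sides.
- **Depth:** the push along the window normal is about 5.4 N. With the estimated contact point, that puts the window about 5 mm in, or half way.

**Less certain:**
- **Both ends touching:** this rests on the wrist moment, which puts the contact force within about 10 mm of the middle. That reading is noisy, and the sensor's lever arm is only estimated.
- **Sideways friction:** about 2.5 N remains along the slope. A small shift to relieve it made no difference.

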